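Change round the tea infusers between two mugs and the swing drip stand

TASK

The tea infusers are in the wrong places: hang the green one in the sprig mug that has no tea in it, the black one in the dotted mug of tea and the orange one in the drip stand, each fully home by both its arms and let go at rest; the saucer is free to stand one in on the way. Lift each clear of its mug or forks without letting it swing and catch, keep it upright so that no leaves fall out, lower it rather than drop it, and leave the mugs, the stand, the sugar jar, the timer and the teaspoon where they are.

Things in the scene. Friction and masses are not known exactly. Their poses are not given: they have to be found in the camera images.
- green_infuser_mid (a point): Green infuser, 112 mm tall, 70 to 130 g: steel basket 54 mm across (foot 41), green lid and T-grip. Steel rod 6 mm thick, 120 mm long along y, sticks out as two arms 62 mm above the underside. Grip bar: 13 mm thick (x), 34 long (y), 86 to 112 mm above the underside; pinch it across x. Point: on the axis, half-way up (56 mm above the underside, 43 below the bar's middle), z up. Starts hung in the drip stand.
- black_infuser_mid (a point): Black infuser, 112 mm tall, 70 to 130 g: steel basket 54 mm across (foot 41), black lid and T-grip. Steel rod 6 mm thick, 120 mm long along y, sticks out as two arms 62 mm above the underside. Grip bar: 13 mm thick (x), 34 long (y), 86 to 112 mm above the underside; pinch it across x. Point: on the axis, half-way up (56 mm above the underside, 43 below the bar's middle), z up. Starts hung in the sprig mug.
- orange_infuser_mid (a point): Orange infuser, 112 mm tall, 70 to 130 g: steel basket 54 mm across (foot 41), orange lid and T-grip. Steel rod 6 mm thick, 120 mm long along y, sticks out as two arms 62 mm above the underside. Grip bar: 13 mm thick (x), 34 long (y), 86 to 112 mm above the underside; pinch it across x. Point: on the axis, half-way up (56 mm above the underside, 43 below the bar's middle), z up. Starts hung in the dotted mug.
- dotted_mug_mouth (a point): Dotted mug: white with blue dots, full of (painted) brown tea. Point: centre of the mouth at rim height, 93 mm up; z up, handle to -y, reaching 81 mm. Rim 92 mm outside, 76 clear inside. Infuser home: basket inside, both arms on the rim, its point 3 mm below this one, turned any way. Loose.
- sprig_mug_mouth (a point): Sprig mug: cream with a thin sprig pattern. Point: centre of the mouth at rim height, 95 mm up; z up, handle to -y, reaching 81 mm. Rim 92 mm outside, 76 clear inside. Infuser home: basket inside, both arms on the rim, its point 3 mm below this one, turned any way. Loose.
- drip_stand: Drip stand: round steel dish, 108 mm across, two upright wire forks 92 mm apart along y, open upward, 31 mm wide at the tips (116 mm high). Origin: centre of the underside, z up. An infuser hangs with an arm in each fork, rod along y either way round, rod axis 98 mm and infuser point 92 mm above the origin, and can swing about its rod. Loose, 0.6 kg.
- saucer: Small blue saucer, 104 mm across, 13 mm high, flat floor 64 mm across, 5 mm above the worktop; empty, room for one infuser. Origin: centre of the underside.
- sugar: Sugar jar: glass with black lid, 61 mm across, 110 mm tall, bystander. Origin: centre of the underside.
- timer: Round kitchen timer, white top on green foot, 62 mm across, 40 mm high, bystander. Origin: centre of the underside.
- spoon: Steel teaspoon lying flat, 132 mm long along x, 9 mm high, bystander. Origin under its middle.
There are look-alikes about, which are no part of the job. What is shaped like the part that bears dotted_mug_mouth but red is not meant.

How it is judged:
At the end, for the whole second after the job is handed in: Green hangs in the sprig mug, black in the dotted mug (within 15 mm of the mouth's centre, half-way point 12 mm below to 6 mm above the rim); orange in the stand's forks (13 mm, height 85-98 mm, rod within 0.2 rad); tilts under 0.3 rad, at rest; mugs and stand upright (horizontal distance between green_infuser_mid and sprig_mug_mouth below 0.015 m and z of green_infuser_mid in the frame of sprig_mug_mouth between -0.012 and 0.006 m and angle between each of green_infuser_mid, black_infuser_mid, orange_infuser_mid's own z axis and vertical below 0.3 rad and horizontal distance between black_infuser_mid and dotted_mug_mouth below 0.015 m and z of black_infuser_mid in the frame of dotted_mug_mouth between -0.012 and 0.006 m and horizontal distance between orange_infuser_mid and drip_stand below 0.013 m and z of orange_infuser_mid in the frame of drip_stand between 0.085 and 0.098 m and angle between the y axis of orange_infuser_mid and the y axis of drip_stand, either way round below 0.2 rad and linear speed of each of green_infuser, black_infuser, orange_infuser below 0.03 m/s and angle between each of dotted_mug_mouth, sprig_mug_mouth, drip_stand's own z axis and vertical below 0.1 rad); the robot touches nothing.
It fails at once if an infuser tips or swings more than 35 degrees from upright (angle between any of green_infuser_mid, black_infuser_mid, orange_infuser_mid's own z axis and vertical above 0.61 rad).
It fails at once if an infuser is dropped: out of the fingers it moves faster than 0.7 m/s (a fall of about 25 mm) ((linear speed of green_infuser above 0.7 m/s and contact force between the fingers and green_infuser below 0.05 N) or (linear speed of black_infuser above 0.7 m/s and contact force between the fingers and black_infuser below 0.05 N) or (linear speed of orange_infuser above 0.7 m/s and contact force between the fingers and orange_infuser below 0.05 N)).
It fails at once if a mug or the drip stand is shifted more than 40 mm or tipped more than 20 degrees (distance of any of dotted_mug_mouth, sprig_mug_mouth, drip_stand from where it was at the start of the episode above 0.04 m or angle between any of dotted_mug_mouth, sprig_mug_mouth, drip_stand's own z axis and vertical above 0.35 rad).
It fails at once if the sugar jar, the timer or the teaspoon is shifted more than 40 mm (distance of any of sugar, timer, spoon from where it was at the start of the episode above 0.04 m).
It also fails if it takes over 120 s, if anything falls off the work surface, if the arm or the gripper's body presses on something with over 40 N, if the wrist force passes 120 N, or if a joint passes its speed limit or range.

ROBOT

A 6-joint arm with a two-finger parallel gripper is mounted at the origin on a cart in front of the work surface, level with it; the furniture and walls round the work are solid. World frame = base frame: x ahead of the robot, y to its left, z up, the work surface at z = 0. Lengths are in m, angles in rad, forces in N, time in s.
With the tool pointing down it reaches from about 0.4 to 0.825 m from the base axis. Payload 7 kg.
Tool frame: the origin (TCP) lies at the very end of the fingers, on their centre line; the grasp point (between the pads) lies robot.grip_point_offset behind it (robot.grip_point_offset is the distance from the TCP to the grasp point, in m); x points along the fingers, y is the direction in which the jaws open and shut, and the axes are right-handed (so a half turn about x gives the same grasp; the last joint's range is limited). The gripper opens to 88 mm and grips with 3 to 60 N. Pads are 19 mm wide; open, the fingers measure 130 mm over their backs; the gripper's body (78 mm by 193 mm) begins 47 mm behind the grasp point.
Start: joints at [-0.94, 0.359, 0.012, 0, -1.224, -0.288], TCP at [0.227, -0.636, 0.227] pointing down, gripper open.
Joint ranges: [-3.07, 3.07], [-1.43, 2.12], [-1.02, 1.25], [-3.03, 1.67], [-3.05, -0], [-3.03, 3.03]. Speed limits (rad/s): [2.39, 2.39, 3.01, 3.14, 3.14, 3.14].

INTERFACE

Orientations are given as a 3x3 rotation matrix whose columns are the frame's x, y, z axes.
In Python, from bench import get_obs, viewer, ticket, robot gives the robot as it stands.
- The arm moves only by the tool send_rows, never from a script. Its argument "targets" is a list of rows, each a list of 3 entries, a list of its own where there are three numbers: the shift along the tool's x, y, z in m, then the turn, a rotation vector about the tool's x, y, z in rad, then the gripper command: -1 is shut, 1 is fully open, values between are in proportion. In form: [[[dx, dy, dz], [rx, ry, rz], fingers], ...]. A call has 1 to 12 rows; each row is the pose to reach, as a shift and turn from the pose commanded when the call began, along the tool's axes at that moment; what a row does not reach only later rows make up. A row lasts 1/10 s, in which the tool goes at most 50 mm and 8.59 degrees, less where a joint would pass 70% of its speed; a pose out of reach is approached as far as the arm can. A call with a gripper value outside its range is refused whole. The fingers move at their own pace and stop on an object; "grip_force" is the grip in N (left out, the last holds). Time passes only in rows, so rows that repeat a pose let the fingers close. It gives the time, the measured TCP pose, the force and the opening at its end, in the units of the state.
- get_obs(): the state, without advancing time (a new reading comes with each control period).
- viewer.read_camera(name): name is "side" or "top" or "wrist"; returns a dict with "pixels" (384x512x3 uint8, red, green, blue), "fx", "fy", "cx", "cy" (pixels), "k1" (the pictures are not rectified: a ray, as slopes to the right and down, at radius r is drawn at 1 + k1 r^2 times it, then the intrinsics apply), "extrinsics" (4x4, takes a point from camera to world coordinates); the wrist camera has in their place "tool_from_camera" (4x4, takes a point from camera to tool coordinates, whose origin is the TCP and whose axes are the tool frame's). Camera axes: x right, y up, looking along -z (the intrinsics and any distortion apply to the point x, -y, -z); pixel columns grow to the right and rows downward; lengths in m; the calibration is good to about 2 mm. A picture is of the moment at which its call begins: read the wrist's pose just before it. There is no depth.
- ticket.close_job(): hands the job in, once; it reports no verdict.
The state is a dict: "t": time; "q": joint angles; "joint_vel": joint speeds; "joint_efforts": joint torques, N m; "tool_pos": TCP position; "tcp_rot": TCP orientation; "force": force on the tool from outside, world axes, zero at the start; "moment": the same for the moment, N m; "gripper_width": finger opening in m.
Only numpy, scipy, OpenCV 4.12 (cv2) and the standard library are available. Lean on these libraries where they do the work, as an engineer would, in place of code of your own. Each camera call takes 0.05 s, during which the arm holds its last target.

## Working session

There is one attempt and no reset: what is moved stays moved. The work goes in short steps, Python scripts to look and compute and a tool call to move; the robot and the scene stay as the last step left them, time stands still between calls to the robot, and variables do not carry over. Pictures are saved under pics/ and viewed, and the job is handed in when it is done.

Besides the shell and the picture viewer there is one more tool, called by a JSON object that holds its "method" and its "body", one argument or row to a line. send_rows: Moves the arm, as the interface text tells. Its arguments: {"type":"object","properties":{"targets":{"type":"array"},"grip_force":{"type":"number"}},"required":["targets"]}

```bash
mkdir -p pics; ls; cat > h.py <<'E'
import numpy as np, cv2
from bench import get_obs, viewer, ticket, robot
E
python3 - <<'E'
from h import *
o=get_obs(); print({k:np.round(v,3).tolist() for k,v in o.items()})
print(robot.grip_point_offset)
for n in ["side","top","wrist"]:
    c=viewer.read_camera(n); cv2.imwrite(f"pics/{n}0.png",c["pixels"][:,:,::-1])
    print(n,{k:np.round(v,4).tolist() for k,v in c.items() if k!="pixels"})
E
```

```text
pics
{'t': 0.0, 'q': [-0.94, 0.359, 0.011, -0.0, -1.224, -0.288], 'joint_vel': [0.0, -0.001, -0.001, -0.002, -0.0, 0.0], 'joint_efforts': [0.0, -58.271, 29.306, 6.997, 0.007, -0.0], 'tool_pos': [0.227, -0.635, 0.226], 'tcp_rot': [[-0.001, -0.336, 0.942], [0.002, 0.942, 0.336], [-1.0, 0.002, -0.0]], 'force': [-0.36, -0.744, -0.273], 'moment': [-0.023, 0.017, -0.015], 'gripper_width': 0.088}
0.0188
side {'fx': 462.1665, 'fy': 462.1665, 'cx': 257.8355, 'cy': 179.2474, 'k1': 0.004, 'extrinsics': [[0.9203, 0.2086, -0.3311, -0.0528], [-0.3912, 0.5128, -0.7642, -1.1367], [0.0104, 0.8328, 0.5535, 0.9252], [0.0, 0.0, 0.0, 1.0]]}
top {'fx': 423.8013, 'fy': 423.8013, 'cx': 266.3098, 'cy': 193.2137, 'k1': -0.1539, 'extrinsics': [[0.0229, 0.993, -0.1158, 0.2991], [-0.9996, 0.0209, -0.0178, -0.0103], [-0.0153, 0.1162, 0.9931, 1.2487], [0.0, 0.0, 0.0, 1.0]]}
wrist {'fx': 301.5814, 'fy': 301.5814, 'cx': 259.8459, 'cy': 188.1316, 'k1': -0.0601, 'tool_from_camera': [[-0.0008, 0.2492, -0.9684, -0.1572], [1.0, 0.0001, -0.0007, 0.0012], [-0.0, -0.9684, -0.2492, -0.0671], [0.0, 0.0, 0.0, 1.0]]}
```

View pics/side0.png

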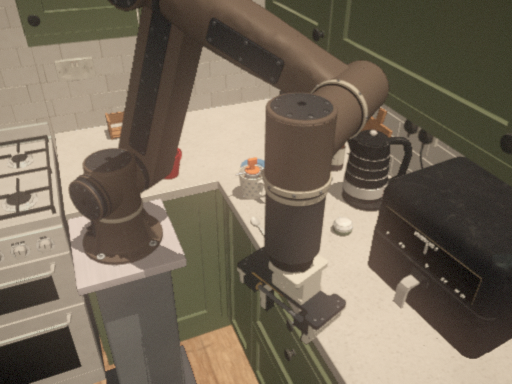

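View pics/top0.png

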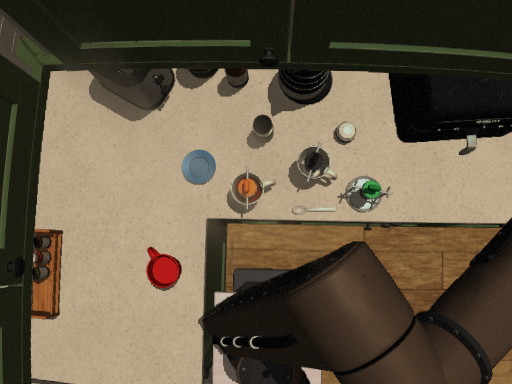

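View pics/wrist0.png

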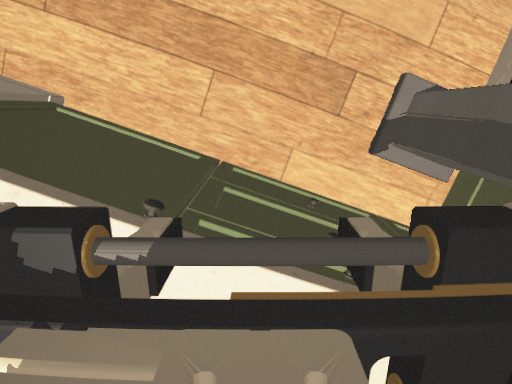

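```bash
python3 - <<'E'
from h import *
c=viewer.read_camera("top")["pixels"][:,:,::-1]
cv2.imwrite("pics/top0z.png",cv2.resize(c[100:230,170:410],None,fx=3.3,fy=3.3,interpolation=cv2.INTER_CUBIC))
E
```

```text
(no output)
```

View pics/top0z.png

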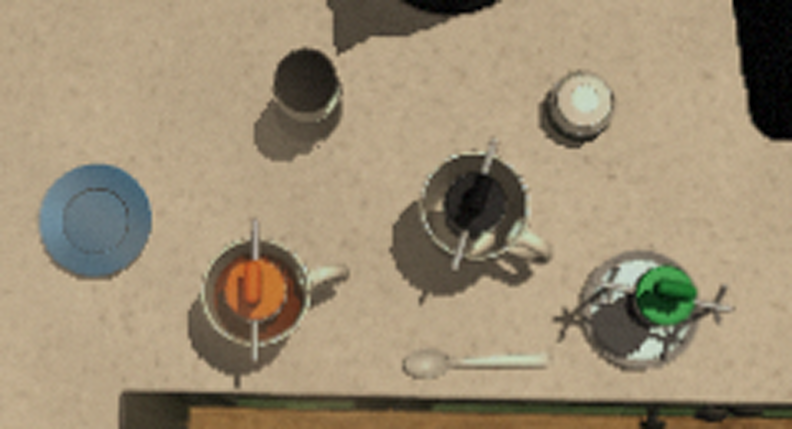

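```bash
cat >> h.py <<'E'
def T_of(name,c,o=None):
    if name!="wrist": return np.array(c["extrinsics"])
    M=np.eye(4); M[:3,:3]=np.array(o["tcp_rot"]); M[:3,3]=o["tool_pos"]
    return M@np.array(c["tool_from_camera"])
def ray(c,T,uv):
    uv=np.atleast_2d(np.asarray(uv,float))
    K=np.array([[c["fx"],0,c["cx"]],[0,c["fy"],c["cy"]],[0,0,1]])
    p=cv2.undistortPoints(uv[:,None],K,np.array([c["k1"],0,0,0.]))[:,0]
    d=np.c_[p[:,0],-p[:,1],-np.ones(len(p))]@T[:3,:3].T
    return T[:3,3],d
def onz(c,T,uv,z):
    o,d=ray(c,T,uv); s=(z-o[2])/d[:,2]
    return o+d*s[:,None]
def proj(c,T,P):
    P=np.atleast_2d(np.asarray(P,float)); q=(P-T[:3,3])@T[:3,:3]
    x=q[:,0]/-q[:,2]; y=-q[:,1]/-q[:,2]; r=1+c["k1"]*(x*x+y*y)
    return np.c_[c["fx"]*x*r+c["cx"],c["fy"]*y*r+c["cy"]]
def snap(name,f=None):
    o=get_obs(); c=viewer.read_camera(name); 
    if f: cv2.imwrite(f"pics/{f}.png",c["pixels"][:,:,::-1])
    return c,T_of(name,c,o),o
E
python3 - <<'E'
from h import *
c,T,o=snap("top")
z=lambda u,v:(170+u/3.3,100+v/3.3)
for n,uv,h in [("orange lid",z(256,288),.12),("dotted mouth",z(256,292),.093),("black bar",z(475,202),.13),("sprig mouth",z(475,206),.095),("dish",z(640,310),.01),("green bar",z(667,294),.13),("forkL",z(568,320),.116),("forkR",z(720,303),.116),
 ("saucer",z(96,220),.013),("sugar",z(306,80),.11),("timer",z(582,100),.04),("spoonmid",z(476,361),.005),("red",(163,268),.09),("kettle",(305,85),.2),("rod o1",z(255,222),.096),("rod o2",z(255,358),.096),("rod b1",z(491,146),.098),("rod b2",z(457,266),.098),("oven",z(750,130),.2)]:
    print(n,np.round(onz(c,T,uv,h)[0],3))
E
```

```text
orange lid [0.446 0.061 0.12 ]
dotted mouth [0.446 0.062 0.093]
black bar [ 0.519 -0.116  0.13 ]
sprig mouth [ 0.522 -0.119  0.095]
dish [ 0.447 -0.277  0.01 ]
green bar [ 0.447 -0.273  0.13 ]
forkL [ 0.425 -0.194  0.116]
forkR [ 0.442 -0.321  0.116]
saucer [0.519 0.214 0.013]
sugar [0.624 0.025 0.11 ]
timer [ 0.631 -0.22   0.04 ]
spoonmid [ 0.399 -0.13   0.005]
red [0.221 0.289 0.09 ]
kettle [ 0.706 -0.085  0.2  ]
rod o1 [0.505 0.065 0.096]
rod o2 [0.39  0.061 0.096]
rod b1 [ 0.573 -0.132  0.098]
rod b2 [ 0.47  -0.105  0.098]
oven [ 0.567 -0.324  0.2  ]
```

```bash
cat >> h.py <<'E'
from scipy.spatial.transform import Rotation as Ro
def Rd(yaw): # tool down, tool y = (-sin, cos)
    y=np.array([-np.sin(yaw),np.cos(yaw),0]); x=np.array([0,0,-1.]); return np.c_[x,y,np.cross(x,y)]
def go(p,yaw):
    o=get_obs(); R=np.array(o["tcp_rot"]); 
    d=R.T@(np.array(p)-o["tool_pos"]); r=Ro.from_matrix(R.T@Rd(yaw)).as_rotvec()
    print("t",round(o["t"],2),"tcp",np.round(o["tool_pos"],4),"shift",np.round(d,4),"rot",np.round(r,4), "yawnow",round(np.arctan2(-R[0,1],R[1,1]),4),"w",round(o["gripper_width"],4),"F",np.round(o["force"],1))
E
python3 - <<'E'
from h import *
go([.227,-.635,.33],0.342)
go([.53,-.1,.33],0)
E
```

```text
t 0.25 tcp [ 0.2268 -0.6355  0.2261] shift [-0.1039  0.0005  0.0004] rot [ 0.0008 -0.0001 -0.0007] yawnow 0.3428 w 0.0876 F [-0.9 -0.9 -0.5]
t 0.25 tcp [ 0.2268 -0.6355  0.2261] shift [-0.1036  0.4025  0.4656] rot [ 3.428e-01 -2.000e-04 -7.000e-04] yawnow 0.3428 w 0.0876 F [-0.9 -0.9 -0.5]
```

{"method": "send_rows", "body": {
  "targets": [
    [[-0.05, 0, 0], [0, 0, 0], 1],
    [[-0.1, 0, 0], [0, 0, 0], 1],
    [[-0.104, 0.033, 0.038], [0.03, 0, 0], 1],
    [[-0.104, 0.066, 0.077], [0.06, 0, 0], 1],
    [[-0.104, 0.1, 0.116], [0.09, 0, 0], 1],
    [[-0.104, 0.133, 0.155], [0.12, 0, 0], 1],
    [[-0.104, 0.166, 0.193], [0.15, 0, 0], 1],
    [[-0.104, 0.2, 0.232], [0.18, 0, 0], 1],
    [[-0.104, 0.233, 0.27], [0.2, 0, 0], 1],
    [[-0.104, 0.266, 0.31], [0.23, 0, 0], 1],
    [[-0.104, 0.3, 0.348], [0.26, 0, 0], 1],
    [[-0.104, 0.333, 0.386], [0.29, 0, 0], 1]
  ]
}}

```text
t: 1.45
tool_pos: [0.4741, -0.199, 0.3309]
tcp_rot: [[0.001, -0.052, 0.999], [0.0, 0.999, 0.052], [-1.0, -0.0, 0.001]]
force: [1.4, 0.4, 0.1]
gripper_width: 0.0878
```

```bash
python3 - <<'E'
from h import *
go([.53,-.1,.33],0)
E
```

```text
t 1.45 tcp [ 0.4741 -0.199   0.3309] shift [0.001 0.096 0.061] rot [ 0.0516  0.0008 -0.    ] yawnow 0.0516 w 0.0878 F [1.4 0.4 0.1]
```

{"method": "send_rows", "body": {
  "targets": [
    [[0, 0.04, 0.025], [0.025, 0, 0], 1],
    [[0, 0.08, 0.05], [0.05, 0, 0], 1],
    [[0, 0.096, 0.061], [0.052, 0, 0], 1],
    [[0, 0.096, 0.061], [0.052, 0, 0], 1],
    [[0, 0.096, 0.061], [0.052, 0, 0], 1],
    [[0, 0.096, 0.061], [0.052, 0, 0], 1]
  ]
}}

```text
t: 2.05
tool_pos: [0.529, -0.1026, 0.3306]
tcp_rot: [[-0.0, -0.0, 1.0], [-0.0, 1.0, 0.0], [-1.0, -0.0, -0.0]]
force: [0.1, -0.1, -0.0]
gripper_width: 0.0877
```

```bash
python3 - <<'E'
from h import *
snap("wrist","w1"); snap("top","t1"); snap("side","s1")
o=get_obs(); print(o["tool_pos"],o["q"])
E
```

```text
[ 0.52903109 -0.10283461  0.33076555] [ 1.71886103e-01  8.09828797e-02 -1.13564898e-01  1.40647683e-05
 -1.37591669e+00 -1.74322251e+00]
```

View pics/w1.png

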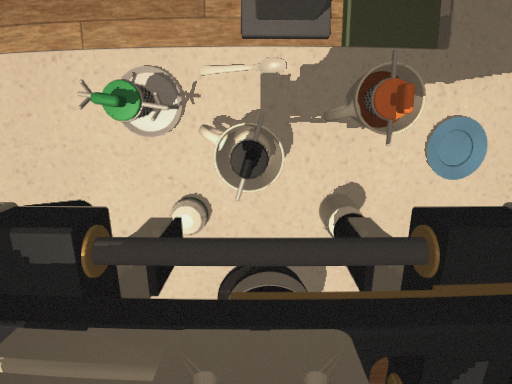

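View pics/s1.png

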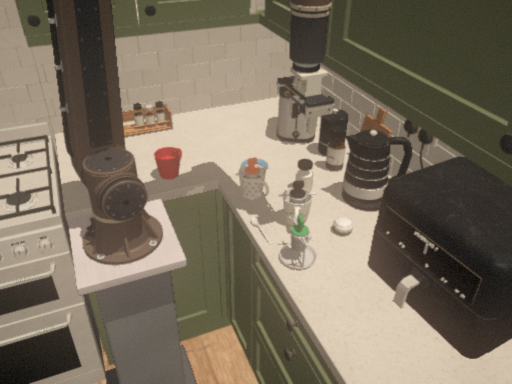

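```bash
python3 - <<'E'
from h import *
i=cv2.imread("pics/w1.png")
cv2.imwrite("pics/w1a.png",cv2.resize(i[50:205,70:300],None,fx=3.4,fy=3.4,interpolation=cv2.INTER_CUBIC))
cv2.imwrite("pics/w1b.png",cv2.resize(i[40:190,300:500],None,fx=3.9,fy=3.9,interpolation=cv2.INTER_CUBIC))
s=cv2.imread("pics/s1.png")
cv2.imwrite("pics/s1a.png",cv2.resize(s[140:280,220:380],None,fx=4,fy=4,interpolation=cv2.INTER_CUBIC))
E
```

```text
(no output)
```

View pics/w1a.png

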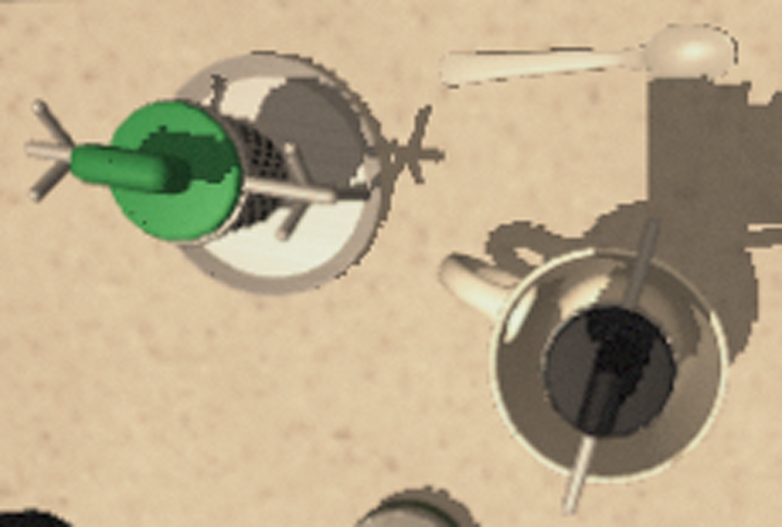

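View pics/w1b.png

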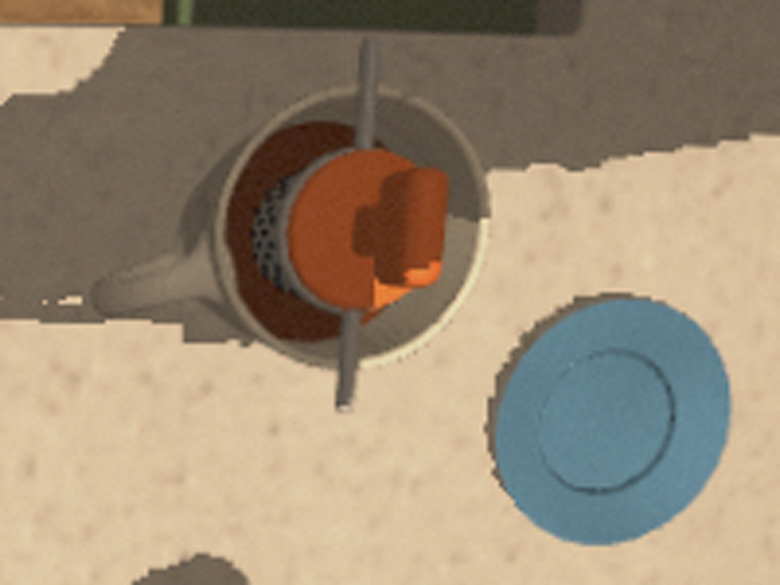

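View pics/s1a.png

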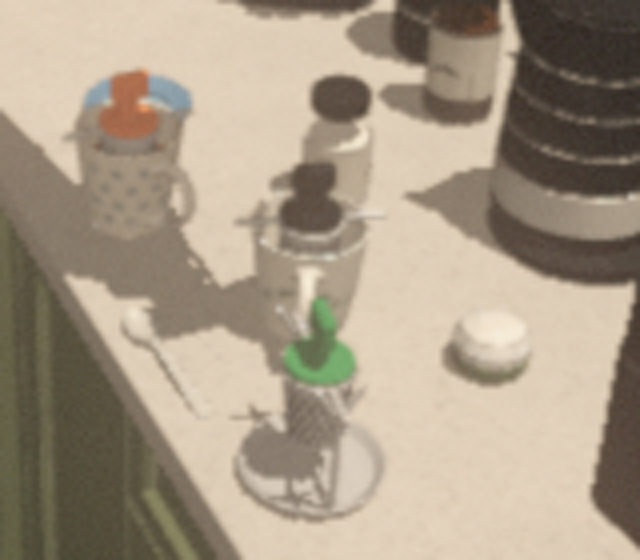

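```bash
python3 - <<'E'
from h import *
c,T,o=snap("wrist")
A=lambda u,v:(70+u/3.4-.35,50+v/3.4-.35); B=lambda u,v:(300+u/3.9-.37,40+v/3.9-.37)
P=lambda uv,h:onz(c,T,uv,h)[0]
def circ(pts):
    p=np.array(pts)[:,:2]; s=np.linalg.lstsq(np.c_[2*p,np.ones(len(p))],(p**2).sum(1),rcond=None)[0]
    return s[:2],np.sqrt(s[2]+s[:2]@s[:2])
def rod(a,b,n):
    d=a-b; print(n,"mid",np.round((a+b)/2,4),"len",np.round(np.linalg.norm(d),4),"dir deg from x",np.degrees(np.arctan2(d[1],d[0])))
rod(P(B(366,38),.096),P(B(343,410),.096),"orange")
print("dotted",circ([P(B(*q),.093) for q in [(213,230),(490,215),(350,87),(355,367)]]))
rod(P(A(653,220),.098),P(A(570,514),.098),"black")
print("sprig",circ([P(A(*q),.095) for q in [(490,362),(728,362),(607,248),(607,483)]]))
rod(P(A(27,149),.098),P(A(337,193),.098),"green")
print("sprigmid black lid", P(A(610,372),.039+.078))
f=[P(A(*q),.116) for q in [(38,104),(38,195),(291,148),(284,236)]]; print("forks",np.round(f,4),"mean",np.mean(f,0))
print("dish",circ([P(A(*q),.012) for q in [(158,172),(397,172),(270,52),(277,293),]]))
print("saucer",circ([P(B(*q),.013) for q in [(494,425),(731,410),(625,296),(600,545)]]))
print("green lid",P(A(177,170),.036+.08),"green bar",P(A(115,166),.148))
print("orange lid",P(B(362,230),.034+.08),"orange bar top",P(B(425,218),.146))
print("timer",P((188,214),.04),"spoon",P(A(445,70),.005),P(A(735,50),.005))
E
```

```text
orange mid [0.4451 0.0643 0.096 ] len 0.1174 dir deg from x -178.4867011318104
dotted (array([0.44520558, 0.06472682]), np.float64(0.04552507964680383))
black mid [ 0.5227 -0.1156  0.098 ] len 0.1184 dir deg from x 163.88364861584176
sprig (array([ 0.52186909, -0.11608372]), np.float64(0.04586862025334376))
green mid [ 0.4465 -0.2746  0.098 ] len 0.118 dir deg from x -98.71245922636017
sprigmid black lid [ 0.5197228  -0.11491741  0.117     ]
forks [[ 0.4234 -0.3163  0.116 ]
 [ 0.4547 -0.3202  0.116 ]
 [ 0.4402 -0.2263  0.116 ]
 [ 0.4705 -0.2311  0.116 ]] mean [ 0.44720373 -0.27347168  0.116     ]
dish (array([ 0.44601646, -0.26849322]), np.float64(0.053912580786590024))
saucer (array([0.51721987, 0.217346  ]), np.float64(0.051731076231147304))
green lid [ 0.44704969 -0.26791214  0.116     ] green bar [ 0.44664915 -0.27417698  0.148     ]
orange lid [0.44601063 0.05889295 0.114     ] orange bar top [0.44372164 0.06318487 0.146     ]
timer [ 0.61878001 -0.21468066  0.04      ] spoon [ 0.40086572 -0.1915016   0.005     ] [ 0.39275928 -0.06217642  0.005     ]
```

```bash
python3 - <<'E'
from h import *
go([.445,.0645,.20],0.026)
E
```

```text
t 2.25 tcp [ 0.5291 -0.1028  0.3308] shift [ 0.1308  0.1672 -0.0842] rot [-0.0264  0.0003 -0.    ] yawnow -0.0004 w 0.0873 F [-0.3 -0.8 -0.4]
```

{"method": "send_rows", "body": {
  "targets": [
    [[0.01, 0.03, -0.015], [0, 0, 0], 1],
    [[0.03, 0.06, -0.03], [0, 0, 0], 1],
    [[0.055, 0.09, -0.045], [-0.01, 0, 0], 1],
    [[0.08, 0.12, -0.06], [-0.026, 0, 0], 1],
    [[0.105, 0.15, -0.075], [-0.026, 0, 0], 1],
    [[0.131, 0.167, -0.084], [-0.026, 0, 0], 1],
    [[0.131, 0.167, -0.084], [-0.026, 0, 0], 1],
    [[0.131, 0.167, -0.084], [-0.026, 0, 0], 1],
    [[0.131, 0.167, -0.084], [-0.026, 0, 0], 1]
  ]
}}

```text
t: 3.15
tool_pos: [0.4463, 0.0647, 0.2007]
tcp_rot: [[0.002, -0.026, 1.0], [0.0, 1.0, 0.026], [-1.0, 0.0, 0.002]]
force: [-0.3, -0.0, -0.6]
gripper_width: 0.088
```

```bash
python3 - <<'E'
from h import *
c,T,o=snap("wrist","w2"); snap("side","s2")
print(proj(c,T,[.445,.0645,.146]), proj(c,T,[.445,.0645,.093]))
go([.445,.0645,.114],0.026)
E
```

```text
[[257.9130307  203.47637575]] [[258.2206309 185.9185863]]
t 3.25 tcp [0.4462 0.0646 0.2006] shift [ 0.0866 -0.0001 -0.0014] rot [-0.0004  0.0017 -0.0007] yawnow 0.0256 w 0.0877 F [ 0.4 -0.2  0.1]
```

View pics/w2.png

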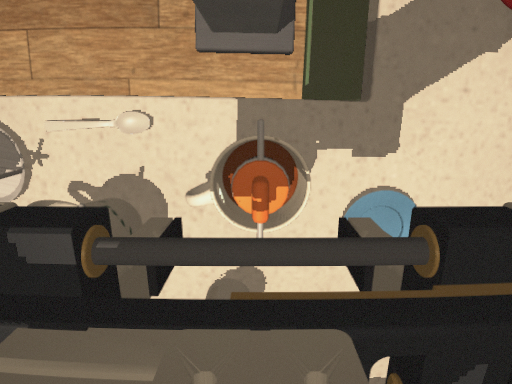

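{"method": "send_rows", "body": {
  "grip_force": 25,
  "targets": [
    [[0.03, 0.001, -0.001], [0, 0, 0], 1],
    [[0.06, 0.001, -0.001], [0, 0, 0], 1],
    [[0.08, 0.001, -0.001], [0, 0, 0], 1],
    [[0.087, 0.001, -0.001], [0, 0, 0], 1],
    [[0.087, 0.001, -0.001], [0, 0, 0], 1],
    [[0.087, 0.001, -0.001], [0, 0, 0], 0]
  ]
}}

```text
t: 3.85
tool_pos: [0.4452, 0.0661, 0.1136]
tcp_rot: [[0.001, -0.027, 1.0], [0.0, 1.0, 0.027], [-1.0, 0.0, 0.001]]
force: [0.1, 0.2, -0.2]
gripper_width: 0.0838
```

```bash
python3 - <<'E'
from h import *
c,T,o=snap("wrist","w3"); c,T,o=snap("side","s3")
cv2.imwrite("pics/s3a.png",cv2.resize(c["pixels"][120:260,200:340,::-1],None,fx=4,fy=4,interpolation=cv2.INTER_CUBIC))
go([.445,.0655,.114],0.026)
E
```

```text
t 3.95 tcp [0.4452 0.0663 0.1138] shift [-0.0002 -0.0008 -0.0002] rot [ 0.0008  0.0019 -0.0009] yawnow 0.0268 w 0.0766 F [-0.5 -0.1  0.4]
```

View pics/s3a.png

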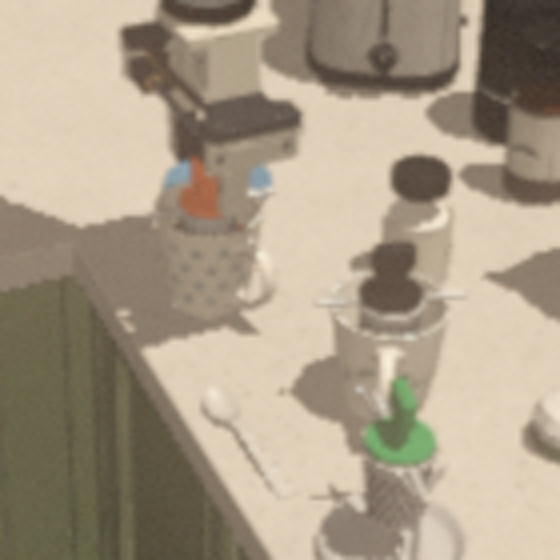

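View pics/w3.png

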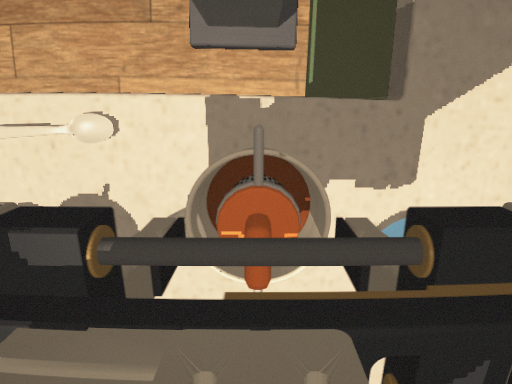

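Aligned between the fingers. Close.

{"method": "send_rows", "body": {
  "grip_force": 25,
  "targets": [
    [[0, 0, 0], [0, 0, 0], -0.4],
    [[0, 0, 0], [0, 0, 0], -0.6],
    [[0, 0, 0], [0, 0, 0], -0.8],
    [[0, 0, 0], [0, 0, 0], -1],
    [[0, 0, 0], [0, 0, 0], -1],
    [[0, 0, 0], [0, 0, 0], -1],
    [[0, 0, 0], [0, 0, 0], -1],
    [[0, 0, 0], [0, 0, 0], -1],
    [[0, 0, 0], [0, 0, 0], -1]
  ]
}}

```text
t: 4.85
tool_pos: [0.4444, 0.066, 0.1126]
tcp_rot: [[0.0, -0.027, 1.0], [0.0, 1.0, 0.027], [-1.0, 0.0, 0.0]]
force: [0.5, 0.2, 0.1]
gripper_width: 0.0128
```

{"method": "send_rows", "body": {
  "targets": [
    [[-0.005, 0, 0], [0, 0, 0], -1],
    [[-0.015, 0, 0], [0, 0, 0], -1],
    [[-0.027, 0, 0], [0, 0, 0], -1],
    [[-0.039, 0, 0], [0, 0, 0], -1],
    [[-0.051, 0, 0], [0, 0, 0], -1],
    [[-0.063, 0, 0], [0, 0, 0], -1],
    [[-0.075, 0, 0], [0, 0, 0], -1],
    [[-0.085, 0, 0], [0, 0, 0], -1],
    [[-0.09, 0, 0], [0, 0, 0], -1],
    [[-0.09, 0, 0], [0, 0, 0], -1]
  ]
}}

```text
t: 5.85
tool_pos: [0.4446, 0.0661, 0.2033]
tcp_rot: [[0.001, -0.027, 1.0], [0.001, 1.0, 0.027], [-1.0, 0.001, 0.001]]
force: [0.1, 0.7, -1.3]
gripper_width: 0.0129
```

```bash
python3 - <<'E'
from h import *
c,T,o=snap("side","s4")
cv2.imwrite("pics/s4a.png",cv2.resize(c["pixels"][100:240,180:340,::-1],None,fx=4,fy=4,interpolation=cv2.INTER_CUBIC))
go([.517,.217,.20],0.026)
go([.517,.217,.20],1.0)
print(o["q"])
E
```

```text
t 5.9 tcp [0.4443 0.066  0.2026] shift [0.0027 0.149  0.0767] rot [ 0.0007  0.0002 -0.0004] yawnow 0.0267 w 0.0127 F [ 0.1  0.  -0.9]
t 5.9 tcp [0.4443 0.066  0.2026] shift [0.0027 0.149  0.0767] rot [-9.733e-01  4.000e-04 -2.000e-04] yawnow 0.0267 w 0.0127 F [ 0.1  0.  -0.9]
[ 5.88561763e-01 -4.29798462e-03 -4.96442808e-01  3.96051356e-05
 -1.07734601e+00 -2.13256079e+00]
```

View pics/s4a.png

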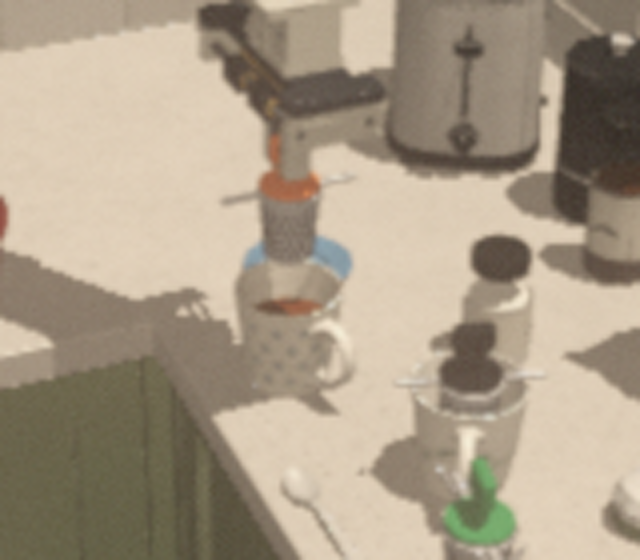

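{"method": "send_rows", "body": {
  "targets": [
    [[0, 0.007, 0.004], [0, 0, 0], -1],
    [[0, 0.02, 0.01], [0, 0, 0], -1],
    [[0, 0.036, 0.018], [0, 0, 0], -1],
    [[0, 0.053, 0.027], [0, 0, 0], -1],
    [[0, 0.07, 0.036], [0, 0, 0], -1],
    [[0, 0.087, 0.045], [0, 0, 0], -1],
    [[0, 0.104, 0.054], [0, 0, 0], -1],
    [[0, 0.12, 0.062], [0, 0, 0], -1],
    [[0, 0.134, 0.069], [0, 0, 0], -1],
    [[0, 0.144, 0.075], [0, 0, 0], -1],
    [[0, 0.149, 0.077], [0, 0, 0], -1],
    [[0, 0.149, 0.077], [0, 0, 0], -1]
  ]
}}

```text
t: 7.1
tool_pos: [0.5174, 0.2173, 0.2023]
tcp_rot: [[-0.0, -0.027, 1.0], [-0.0, 1.0, 0.027], [-1.0, -0.0, -0.0]]
force: [-0.2, 0.2, -0.7]
gripper_width: 0.0125
```

{"method": "send_rows", "body": {
  "targets": [
    [[0.01, 0, 0], [0, 0, 0], -1],
    [[0.025, 0, 0], [0, 0, 0], -1],
    [[0.04, 0, 0], [0, 0, 0], -1],
    [[0.055, 0, 0], [0, 0, 0], -1],
    [[0.07, 0, 0], [0, 0, 0], -1],
    [[0.08, 0, 0], [0, 0, 0], -1],
    [[0.08, 0, 0], [0, 0, 0], -1],
    [[0.08, 0, 0], [0, 0, 0], -1]
  ]
}}

```text
t: 7.9
tool_pos: [0.5174, 0.2168, 0.1228]
tcp_rot: [[0.0, -0.027, 1.0], [-0.0, 1.0, 0.027], [-1.0, -0.0, 0.0]]
force: [-0.4, -0.3, -0.1]
gripper_width: 0.0129
```

```bash
python3 - <<'E'
from h import *
c,T,o=snap("wrist","w5")
print(proj(c,T,[.517,.217,.013]))
c,T,o=snap("side","s5")
cv2.imwrite("pics/s5a.png",cv2.resize(c["pixels"][80:220,180:340,::-1],None,fx=4,fy=4,interpolation=cv2.INTER_CUBIC))
go([.517,.217,.086],0.026)
E
```

```text
[[258.76815883 186.47510828]]
t 8.0 tcp [0.5177 0.2171 0.1233] shift [ 0.0373 -0.0001 -0.0007] rot [ 0.0009  0.0011 -0.0007] yawnow 0.0269 w 0.0128 F [ 0.5  0.2 -1.7]
```

View pics/s5a.png

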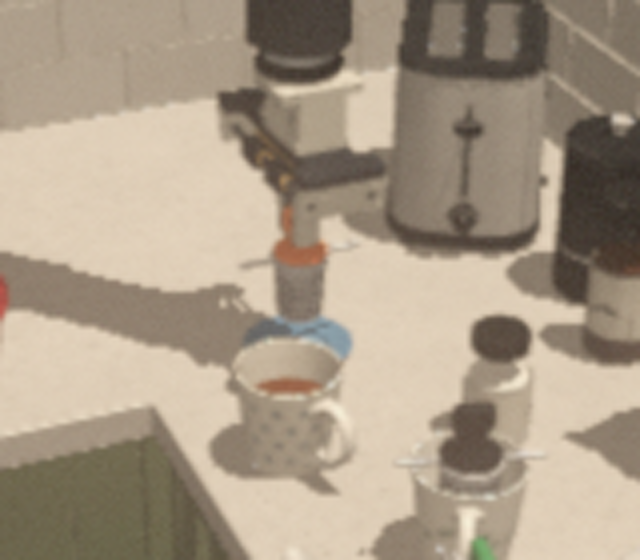

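View pics/w5.png

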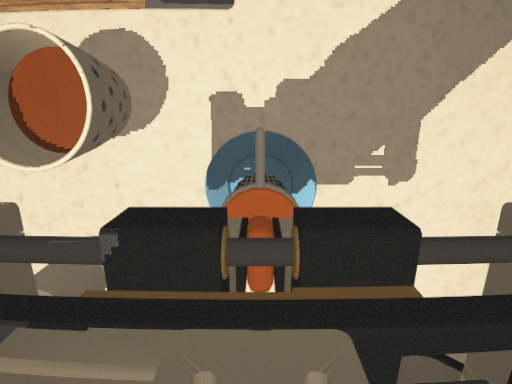

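{"method": "send_rows", "body": {
  "targets": [
    [[0.01, 0, 0], [0, 0, 0], -1],
    [[0.02, 0, 0], [0, 0, 0], -1],
    [[0.028, 0, 0], [0, 0, 0], -1],
    [[0.033, 0, 0], [0, 0, 0], -1],
    [[0.037, 0, 0], [0, 0, 0], -1],
    [[0.038, 0, 0], [0, 0, 0], -1],
    [[0.038, 0, 0], [0, 0, 0], -1]
  ]
}}

```text
t: 8.7
tool_pos: [0.5172, 0.2167, 0.0849]
tcp_rot: [[-0.0, -0.027, 1.0], [-0.001, 1.0, 0.027], [-1.0, -0.001, -0.0]]
force: [-2.3, -0.7, 4.2]
gripper_width: 0.0126
```

{"method": "send_rows", "body": {
  "targets": [
    [[0, 0, 0], [0, 0, 0], -0.6],
    [[0, 0, 0], [0, 0, 0], -0.4],
    [[0, 0, 0], [0, 0, 0], -0.1],
    [[0, 0, 0], [0, 0, 0], -0.1],
    [[-0.03, 0, 0], [0, 0, 0], -0.1],
    [[-0.07, 0, 0], [0, 0, 0], 0.2],
    [[-0.12, 0, 0], [0, 0, 0], 1],
    [[-0.15, 0, 0], [0, 0, 0], 1],
    [[-0.15, 0, 0], [0, 0, 0], 1]
  ]
}}

```text
t: 9.6
tool_pos: [0.5195, 0.2183, 0.24]
tcp_rot: [[0.007, -0.027, 1.0], [0.005, 1.0, 0.027], [-1.0, 0.005, 0.008]]
force: [0.3, 0.5, -0.0]
gripper_width: 0.066
```

```bash
python3 - <<'E'
from h import *
c,T,o=snap("side","s6")
cv2.imwrite("pics/s6a.png",cv2.resize(c["pixels"][100:240,180:340,::-1],None,fx=4,fy=4,interpolation=cv2.INTER_CUBIC))
go([.522,-.116,.235],-0.281)
E
```

```text
t 9.65 tcp [0.5182 0.2177 0.2372] shift [ 0.0011 -0.3337 -0.0052] rot [ 0.3079  0.0035 -0.0037] yawnow 0.0269 w 0.0697 F [ 0.3 -0.4 -0.3]
```

View pics/s6a.png

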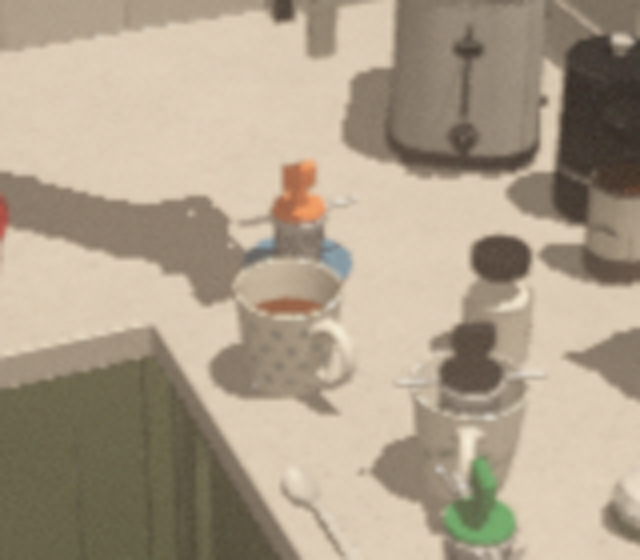

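Orange stands in the saucer. On to black.

{"method": "send_rows", "body": {
  "targets": [
    [[0, -0.02, 0], [0.02, 0, 0], 1],
    [[0, -0.055, -0.001], [0.05, 0, 0], 1],
    [[0, -0.095, -0.001], [0.08, 0, 0], 1],
    [[0, -0.135, -0.002], [0.12, 0, 0], 1],
    [[0, -0.175, -0.002], [0.16, 0, 0], 1],
    [[0, -0.215, -0.003], [0.2, 0, 0], 1],
    [[0, -0.255, -0.004], [0.24, 0, 0], 1],
    [[0, -0.295, -0.005], [0.28, 0, 0], 1],
    [[0, -0.325, -0.005], [0.308, 0, 0], 1],
    [[0, -0.334, -0.005], [0.308, 0, 0], 1],
    [[0, -0.334, -0.005], [0.308, 0, 0], 1],
    [[0, -0.334, -0.005], [0.308, 0, 0], 1]
  ]
}}

```text
t: 10.85
tool_pos: [0.5207, -0.117, 0.2338]
tcp_rot: [[-0.001, 0.278, 0.961], [0.0, 0.961, -0.278], [-1.0, -0.0, -0.001]]
force: [1.2, 0.4, -0.3]
gripper_width: 0.0878
```

```bash
python3 - <<'E'
from h import *
c,T,o=snap("wrist","w7")
i=c["pixels"][90:250,180:340,::-1]
cv2.imwrite("pics/w7a.png",cv2.resize(i,None,fx=3.5,fy=3.5,interpolation=cv2.INTER_CUBIC))
print(proj(c,T,[[.5222,-.116,.148],[.5222,-.116,.095]]))
go([.5222,-.116,.116],-0.281)
E
```

```text
[[260.41989435 195.84245109]
 [260.32779849 181.5175046 ]]
t 10.9 tcp [ 0.5209 -0.1165  0.234 ] shift [0.118  0.0009 0.0012] rot [ 0.0002 -0.0009  0.0001] yawnow -0.2808 w 0.0876 F [ 0.  -0.1  1. ]
```

View pics/w7a.png

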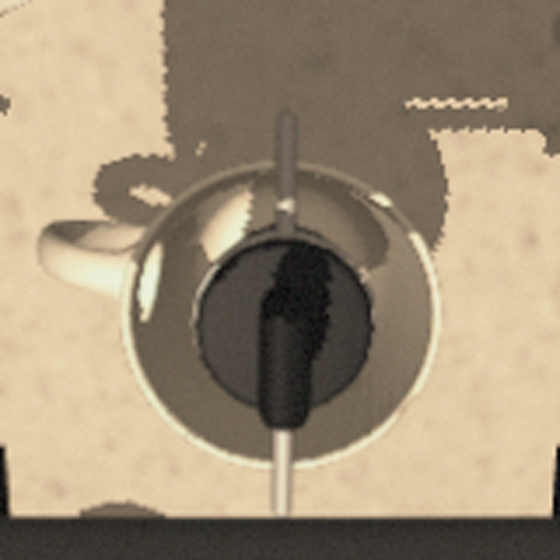

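{"method": "send_rows", "body": {
  "grip_force": 25,
  "targets": [
    [[0.03, 0.001, 0.001], [0, 0, 0], 1],
    [[0.065, 0.001, 0.001], [0, 0, 0], 1],
    [[0.095, 0.001, 0.001], [0, 0, 0], 1],
    [[0.113, 0.001, 0.001], [0, 0, 0], 0.5],
    [[0.118, 0.001, 0.001], [0, 0, 0], 0],
    [[0.118, 0.001, 0.001], [0, 0, 0], -0.4],
    [[0.118, 0.001, 0.001], [0, 0, 0], -0.6],
    [[0.118, 0.001, 0.001], [0, 0, 0], -0.8],
    [[0.118, 0.001, 0.001], [0, 0, 0], -1],
    [[0.118, 0.001, 0.001], [0, 0, 0], -1],
    [[0.118, 0.001, 0.001], [0, 0, 0], -1],
    [[0.118, 0.001, 0.001], [0, 0, 0], -1]
  ]
}}

```text
t: 12.1
tool_pos: [0.5225, -0.1164, 0.1167]
tcp_rot: [[0.0, 0.278, 0.961], [0.0, 0.961, -0.278], [-1.0, 0.0, 0.0]]
force: [-0.1, -0.3, -0.4]
gripper_width: 0.0214
```

{"method": "send_rows", "body": {
  "targets": [
    [[0, 0, 0], [0, 0, 0], -1],
    [[0, 0, 0], [0, 0, 0], -1]
  ]
}}

```text
t: 12.3
tool_pos: [0.5225, -0.1164, 0.1166]
tcp_rot: [[0.0, 0.278, 0.961], [0.0, 0.961, -0.278], [-1.0, 0.0, 0.0]]
force: [-0.7, 0.3, 1.1]
gripper_width: 0.013
```

{"method": "send_rows", "body": {
  "targets": [
    [[0, 0, 0], [0, 0, 0], -1],
    [[0, 0, 0], [0, 0, 0], -1],
    [[-0.005, 0, 0], [0, 0, 0], -1],
    [[-0.015, 0, 0], [0, 0, 0], -1],
    [[-0.027, 0, 0], [0, 0, 0], -1],
    [[-0.039, 0, 0], [0, 0, 0], -1],
    [[-0.051, 0, 0], [0, 0, 0], -1],
    [[-0.063, 0, 0], [0, 0, 0], -1],
    [[-0.075, 0, 0], [0, 0, 0], -1],
    [[-0.087, 0, 0], [0, 0, 0], -1],
    [[-0.095, 0, 0], [0, 0, 0], -1],
    [[-0.095, 0, 0], [0, 0, 0], -1]
  ]
}}

```text
t: 13.5
tool_pos: [0.5231, -0.1164, 0.2129]
tcp_rot: [[0.002, 0.277, 0.961], [0.0, 0.961, -0.277], [-1.0, 0.001, 0.002]]
force: [0.5, 0.5, -0.7]
gripper_width: 0.0131
```

```bash
python3 - <<'E'
from h import *
c,T,o=snap("side","s8")
cv2.imwrite("pics/s8a.png",cv2.resize(c["pixels"][100:240,200:360,::-1],None,fx=4,fy=4,interpolation=cv2.INTER_CUBIC))
go([.4452,.065,.212],0)
E
```

```text
t 13.55 tcp [ 0.5227 -0.1163  0.212 ] shift [-1.000e-04  1.527e-01 -1.247e-01] rot [-0.2812  0.0008 -0.0004] yawnow -0.2812 w 0.0129 F [-0.3  1.1 -0.9]
```

View pics/s8a.png

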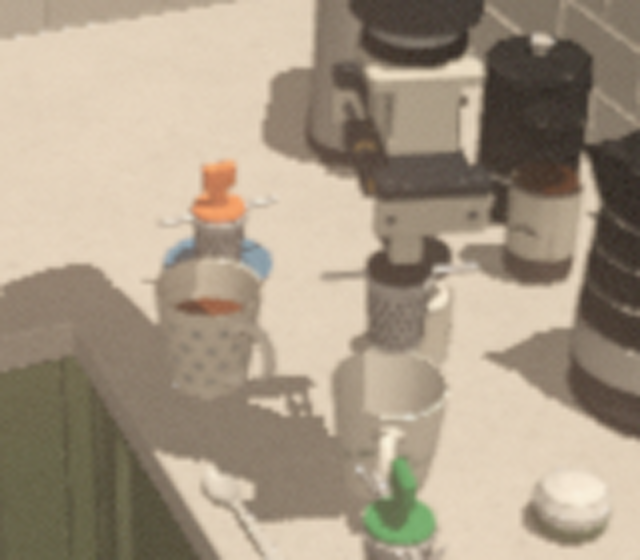

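{"method": "send_rows", "body": {
  "targets": [
    [[0, 0.007, -0.006], [-0.01, 0, 0], -1],
    [[0, 0.02, -0.016], [-0.03, 0, 0], -1],
    [[0, 0.035, -0.029], [-0.06, 0, 0], -1],
    [[0, 0.051, -0.042], [-0.09, 0, 0], -1],
    [[0, 0.067, -0.055], [-0.12, 0, 0], -1],
    [[0, 0.083, -0.068], [-0.15, 0, 0], -1],
    [[0, 0.099, -0.081], [-0.18, 0, 0], -1],
    [[0, 0.115, -0.094], [-0.21, 0, 0], -1],
    [[0, 0.131, -0.107], [-0.24, 0, 0], -1],
    [[0, 0.144, -0.118], [-0.27, 0, 0], -1],
    [[0, 0.151, -0.124], [-0.281, 0, 0], -1],
    [[0, 0.153, -0.125], [-0.281, 0, 0], -1]
  ]
}}

```text
t: 14.75
tool_pos: [0.4442, 0.066, 0.2113]
tcp_rot: [[-0.0, -0.001, 1.0], [-0.0, 1.0, 0.001], [-1.0, -0.0, -0.0]]
force: [0.4, 0.1, -0.7]
gripper_width: 0.0129
```

{"method": "send_rows", "body": {
  "targets": [
    [[0, 0, 0], [0, 0, 0], -1],
    [[0, 0, 0], [0, 0, 0], -1]
  ]
}}

```text
t: 14.95
tool_pos: [0.4449, 0.065, 0.2114]
tcp_rot: [[-0.0, 0.001, 1.0], [-0.0, 1.0, -0.001], [-1.0, -0.0, -0.0]]
force: [-0.8, -0.2, -1.6]
gripper_width: 0.013
```

```bash
python3 - <<'E'
from h import *
c,T,o=snap("wrist","w9")
i=c["pixels"][70:230,180:340,::-1]
cv2.imwrite("pics/w9a.png",cv2.resize(i,None,fx=3.5,fy=3.5,interpolation=cv2.INTER_CUBIC))
print(proj(c,T,[[.4452,.065,.093],[.4452,.065,.20]]), proj(c,T,[[.4452+.046*np.cos(a),.065+.046*np.sin(a),.093] for a in (np.pi,np.pi/2,-np.pi/2)]))
go([.4452,.065,.115],0)
snap("top","t9");c,T,o=snap("side","s9")
cv2.imwrite("pics/s9a.png",cv2.resize(c["pixels"][80:220,180:340,::-1],None,fx=4,fy=4,interpolation=cv2.INTER_CUBIC))
E
```

```text
[[258.59738212 185.05219866]
 [257.92299659 227.77462478]] [[258.50939004 135.69523904]
 [307.39666929 185.01875378]
 [209.8092828  185.09535778]]
t 15.0 tcp [0.4449 0.0649 0.2114] shift [0.0964 0.0002 0.0003] rot [-0.0012 -0.0003  0.0002] yawnow -0.0012 w 0.0128 F [ 0.4  0.3 -1.9]
```

View pics/w9a.png

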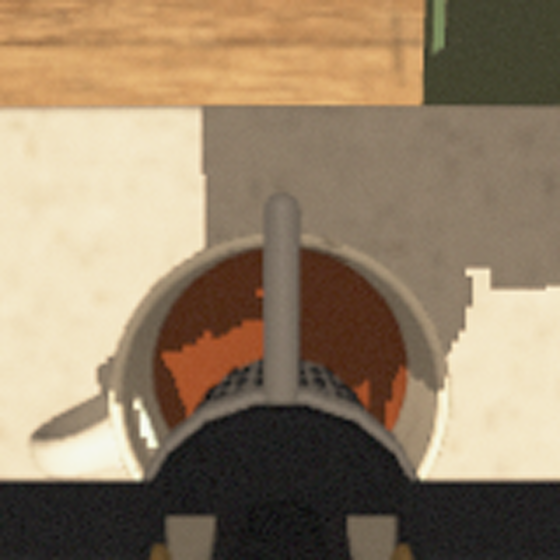

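View pics/s9a.png

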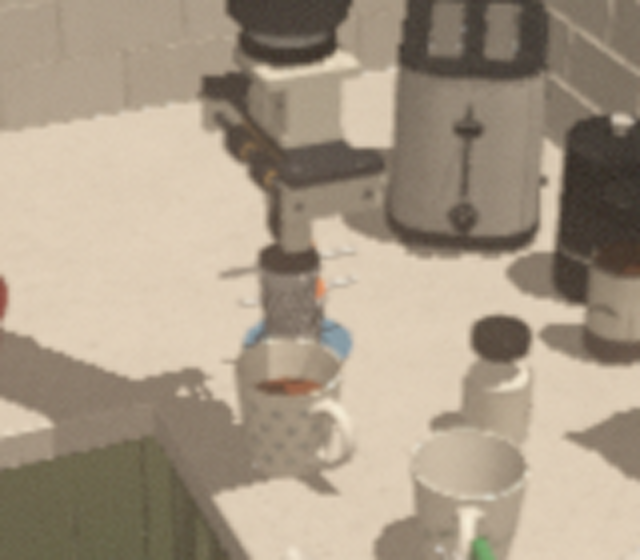

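{"method": "send_rows", "body": {
  "targets": [
    [[0.006, 0.001, 0.001], [0, 0, 0], -1],
    [[0.018, 0.001, 0.001], [0, 0, 0], -1],
    [[0.03, 0.001, 0.001], [0, 0, 0], -1],
    [[0.042, 0.001, 0.001], [0, 0, 0], -1],
    [[0.054, 0.001, 0.001], [0, 0, 0], -1],
    [[0.066, 0.001, 0.001], [0, 0, 0], -1],
    [[0.076, 0.001, 0.001], [0, 0, 0], -1],
    [[0.084, 0.001, 0.001], [0, 0, 0], -1],
    [[0.09, 0.001, 0.001], [0, 0, 0], -1],
    [[0.094, 0.001, 0.001], [0, 0, 0], -1],
    [[0.096, 0.001, 0.001], [0, 0, 0], -1],
    [[0.096, 0.001, 0.001], [0, 0, 0], -1]
  ]
}}

```text
t: 16.3
tool_pos: [0.4458, 0.0663, 0.1155]
tcp_rot: [[-0.0, 0.0, 1.0], [-0.0, 1.0, -0.0], [-1.0, -0.0, -0.0]]
force: [-0.1, -0.1, -0.6]
gripper_width: 0.013
```

```bash
python3 - <<'E'
from h import *
go([.4452,.065,.115],0)
c,T,o=snap("side","s10")
cv2.imwrite("pics/s10a.png",cv2.resize(c["pixels"][80:220,180:340,::-1],None,fx=4,fy=4,interpolation=cv2.INTER_CUBIC))
E
```

```text
t 16.3 tcp [0.4458 0.0663 0.1155] shift [ 0.0005 -0.0013 -0.0006] rot [-0.0002 -0.0001  0.    ] yawnow -0.0002 w 0.013 F [-0.1 -0.1 -0.6]
```

View pics/s10a.png

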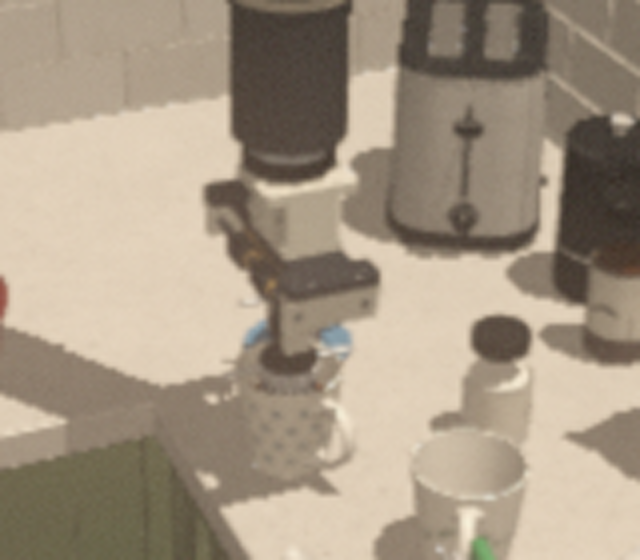

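No contact yet; lower 1 mm more, release, and withdraw.

{"method": "send_rows", "body": {
  "targets": [
    [[0.001, 0, 0], [0, 0, 0], -1],
    [[0.002, 0, 0], [0, 0, 0], -1],
    [[0.002, 0, 0], [0, 0, 0], -1]
  ]
}}

```text
t: 16.65
tool_pos: [0.4462, 0.0665, 0.1139]
tcp_rot: [[0.001, -0.0, 1.0], [0.0, 1.0, 0.0], [-1.0, 0.0, 0.001]]
force: [-0.2, -0.2, 2.0]
gripper_width: 0.0131
```

{"method": "send_rows", "body": {
  "targets": [
    [[0, 0, 0], [0, 0, 0], -0.6],
    [[0, 0, 0], [0, 0, 0], -0.4],
    [[0, 0, 0], [0, 0, 0], -0.1],
    [[0, 0, 0], [0, 0, 0], -0.1],
    [[-0.02, 0, 0], [0, 0, 0], -0.1],
    [[-0.05, 0, 0], [0, 0, 0], 0],
    [[-0.09, 0, 0], [0, 0, 0], 1],
    [[-0.12, 0, 0], [0, 0, 0], 1],
    [[-0.12, 0, 0], [0, 0, 0], 1]
  ]
}}

```text
t: 17.55
tool_pos: [0.448, 0.0672, 0.2379]
tcp_rot: [[0.007, -0.0, 1.0], [0.003, 1.0, 0.0], [-1.0, 0.003, 0.007]]
force: [0.6, 0.2, -0.5]
gripper_width: 0.0628
```

```bash
python3 - <<'E'
from h import *
c,T,o=snap("wrist","w11")
i=c["pixels"][70:230,180:340,::-1]
cv2.imwrite("pics/w11a.png",cv2.resize(i,None,fx=3.5,fy=3.5,interpolation=cv2.INTER_CUBIC))
c,T,o=snap("side","s11")
cv2.imwrite("pics/s11a.png",cv2.resize(c["pixels"][80:220,180:340,::-1],None,fx=4,fy=4,interpolation=cv2.INTER_CUBIC))
go([.447,-.274,.235],1.405)
E
```

```text
t 17.65 tcp [0.4459 0.0665 0.2339] shift [-0.0015 -0.3405  0.0012] rot [-1.4054e+00  1.8000e-03 -2.0000e-04] yawnow -0.0004 w 0.0703 F [-0.5  0.  -0.8]
```

View pics/w11a.png

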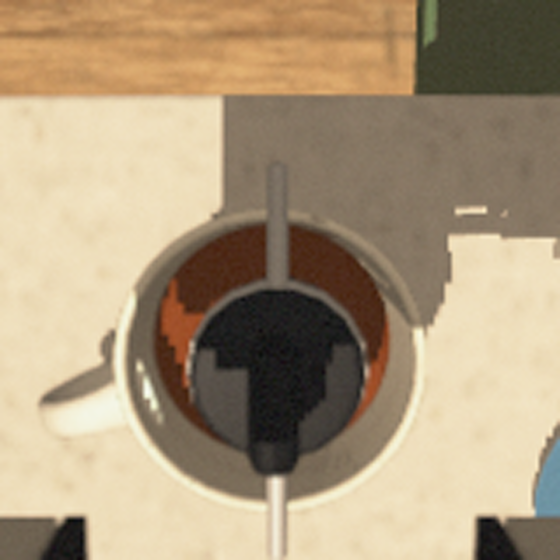

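View pics/s11a.png

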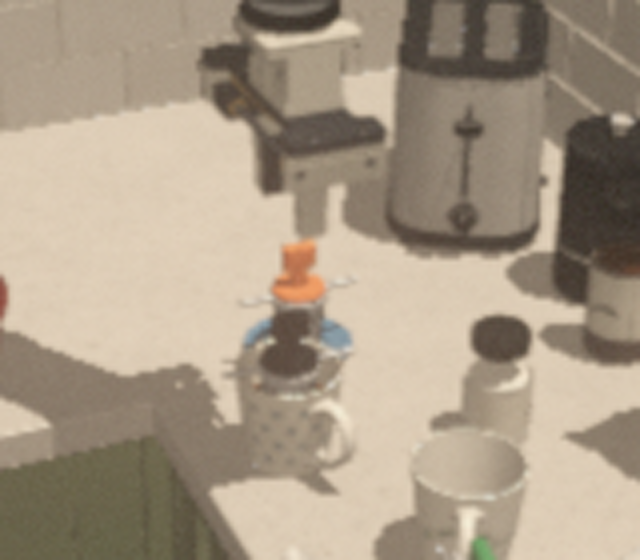

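```bash
python3 - <<'E'
from h import *
c,T,o=snap("top");i=c["pixels"][:,:,::-1]
cv2.imwrite("pics/ov_t.png",cv2.resize(i[60:220,340:500],None,fx=3.7,fy=3.7,interpolation=cv2.INTER_CUBIC))
c,T,o=snap("side");i=c["pixels"][:,:,::-1]
cv2.imwrite("pics/ov_s.png",cv2.resize(i[150:380,312:512],None,fx=2.6,fy=2.6,interpolation=cv2.INTER_CUBIC))
E
```

```text
(no output)
```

View pics/ov_t.png

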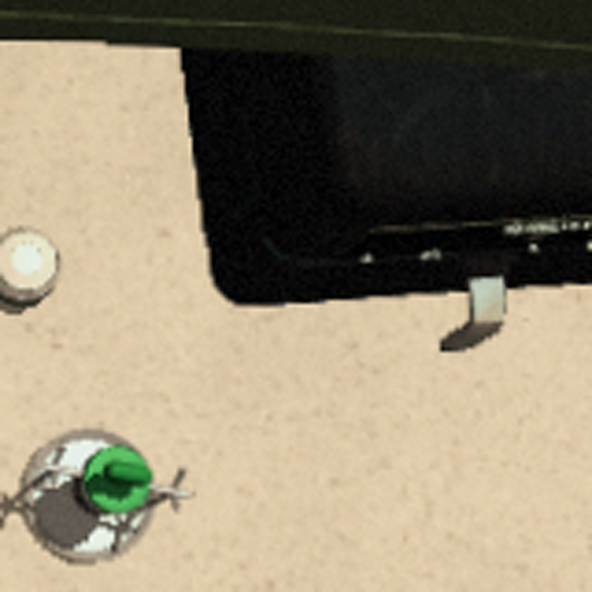

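View pics/ov_s.png

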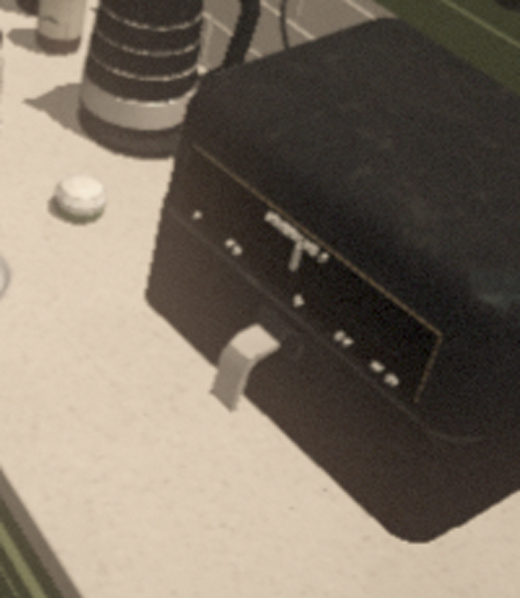

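```bash
python3 - <<'E'
from h import *
c,T,o=snap("top"); print(onz(c,T,[(402,141.6),(397,139)],0.01),onz(c,T,[(390,75)],.25), "ctrl panel upper edge",onz(c,T,[(340+370/3.7,60+235/3.7)],.25))
c,T,o=snap("side"); print(onz(c,T,[(369,263.5),(377,276)],0.01), onz(c,T,[(312+185/2.6,150+135/2.6)],.2))
E
```

```text
[[ 0.60947968 -0.39525454  0.01      ]
 [ 0.61707139 -0.37990301  0.01      ]] [[ 0.72071692 -0.29590895  0.25      ]] ctrl panel upper edge [[ 0.59892944 -0.41984022  0.25      ]]
[[ 0.6170649  -0.38558046  0.01      ]
 [ 0.60940424 -0.43473046  0.01      ]] [[ 0.6464422  -0.36054198  0.2       ]]
```

{"method": "send_rows", "body": {
  "targets": [
    [[-0.004, -0.015, 0], [-0.08, 0, 0], 1],
    [[-0.006, -0.045, 0], [-0.2, 0, 0], 1],
    [[-0.006, -0.08, 0], [-0.32, 0, 0], 1],
    [[-0.006, -0.115, 0], [-0.44, 0, 0], 1],
    [[-0.006, -0.15, 0], [-0.56, 0, 0], 1],
    [[-0.006, -0.185, 0], [-0.68, 0, 0], 1],
    [[-0.006, -0.22, 0], [-0.8, 0, 0], 1],
    [[-0.006, -0.25, 0], [-0.92, 0, 0], 1],
    [[-0.006, -0.28, 0.001], [-1.04, 0, 0], 1],
    [[-0.006, -0.305, 0.001], [-1.16, 0, 0], 1],
    [[-0.006, -0.325, 0.001], [-1.28, 0, 0], 1],
    [[-0.006, -0.34, 0.001], [-1.4, 0, 0], 1]
  ]
}}

```text
t: 19.05
tool_pos: [0.4462, -0.2749, 0.2383]
tcp_rot: [[-0.002, -0.986, 0.166], [0.0, 0.166, 0.986], [-1.0, 0.002, 0.0]]
force: [-0.1, 0.3, 0.3]
gripper_width: 0.0879
```

{"method": "send_rows", "body": {
  "targets": [
    [[0, 0, 0], [0, 0, 0], 1],
    [[0, 0, 0], [0, 0, 0], 1],
    [[0, 0, 0], [0, 0, 0], 1]
  ]
}}

```text
t: 19.35
tool_pos: [0.4466, -0.2731, 0.2391]
tcp_rot: [[-0.001, -0.985, 0.172], [0.0, 0.172, 0.985], [-1.0, 0.001, 0.0]]
force: [-0.4, 0.6, -0.1]
gripper_width: 0.0879
```

```bash
python3 - <<'E'
from h import *
c,T,o=snap("wrist","w12")
i=c["pixels"][70:260,150:360,::-1]
cv2.imwrite("pics/w12a.png",cv2.resize(i,None,fx=3.5,fy=3.5,interpolation=cv2.INTER_CUBIC))
R=np.array([np.cos(1.419),np.sin(1.419),0])
P=np.array([.4465,-.2746,.098]); print(proj(c,T,[P,P+R*.06,P-R*.06,[.4472,-.2735,.116],P+[0,0,.05]]))
go([.4468,-.2742,.116],1.42)
c,T,o=snap("side","s12")
cv2.imwrite("pics/s12a.png",cv2.resize(c["pixels"][140:300,220:380,::-1],None,fx=4,fy=4,interpolation=cv2.INTER_CUBIC))
E
```

```text
[[258.48336184 176.0401242 ]
 [259.74239413 231.27601852]
 [257.10351628 115.2803324 ]
 [257.91127658 181.26134616]
 [258.32923157 188.4678825 ]]
t 19.4 tcp [ 0.4467 -0.2731  0.2393] shift [ 0.1233 -0.0003 -0.0011] rot [-0.0214  0.0001 -0.0004] yawnow 1.3986 w 0.0876 F [ 0.4 -0.2  0.7]
```

View pics/w12a.png

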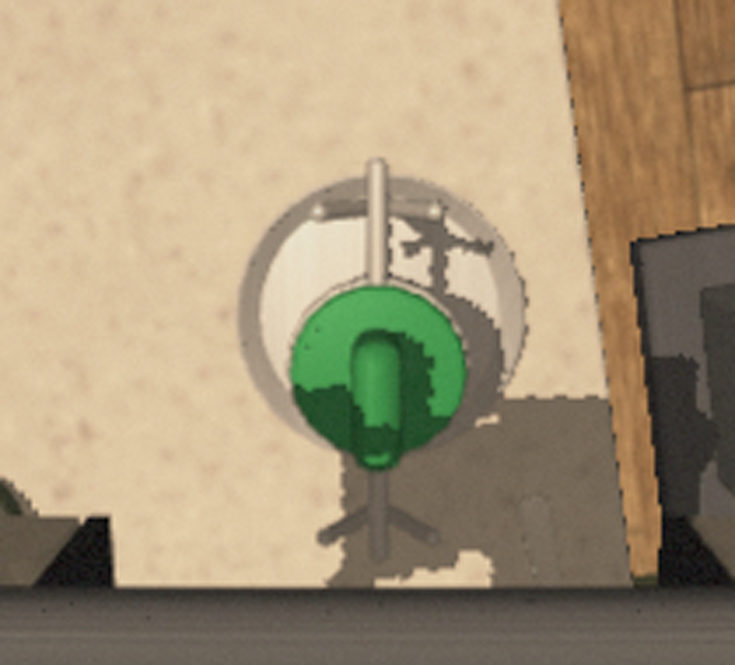

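View pics/s12a.png

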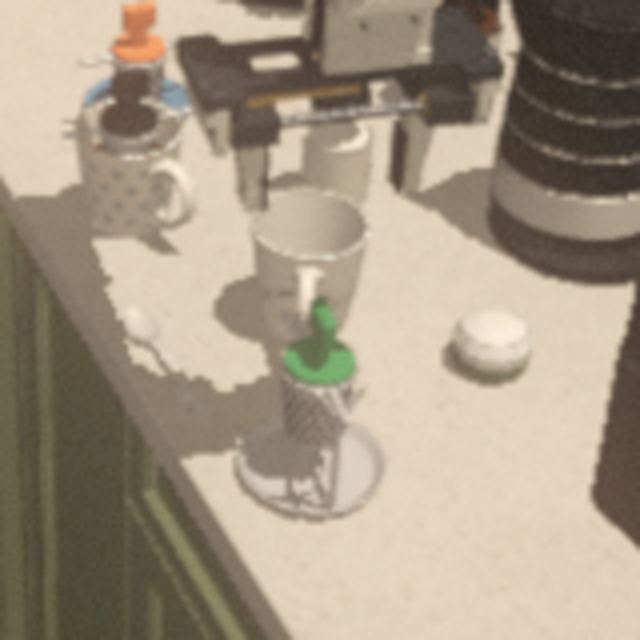

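{"method": "send_rows", "body": {
  "grip_force": 25,
  "targets": [
    [[0.03, 0, -0.001], [0, 0, 0], 1],
    [[0.065, 0, -0.001], [0, 0, 0], 1],
    [[0.1, 0, -0.001], [0, 0, 0], 1],
    [[0.118, 0, -0.001], [0, 0, 0], 0.5],
    [[0.123, 0, -0.001], [0, 0, 0], 0],
    [[0.123, 0, -0.001], [0, 0, 0], -0.3],
    [[0.123, 0, -0.001], [0, 0, 0], -0.5],
    [[0.123, 0, -0.001], [0, 0, 0], -0.6],
    [[0.123, 0, -0.001], [0, 0, 0], -0.65]
  ]
}}

```text
t: 20.35
tool_pos: [0.4472, -0.2748, 0.1176]
tcp_rot: [[0.002, -0.985, 0.17], [-0.0, 0.17, 0.985], [-1.0, -0.002, -0.0]]
force: [-0.1, 0.3, -1.0]
gripper_width: 0.0448
```

```bash
python3 - <<'E'
from h import *
c,T,o=snap("wrist","w13")
i=c["pixels"][150:300,180:340,::-1]
cv2.imwrite("pics/w13a.png",cv2.resize(i,None,fx=3.5,fy=3.5,interpolation=cv2.INTER_CUBIC))
go([.4468,-.2742,.116],1.40)
E
```

```text
t 20.4 tcp [ 0.4471 -0.2748  0.1174] shift [0.0014 0.0004 0.0005] rot [-0.0002 -0.0001  0.0016] yawnow 1.3998 w 0.041 F [-0.3  0.1  0.8]
```

View pics/w13a.png

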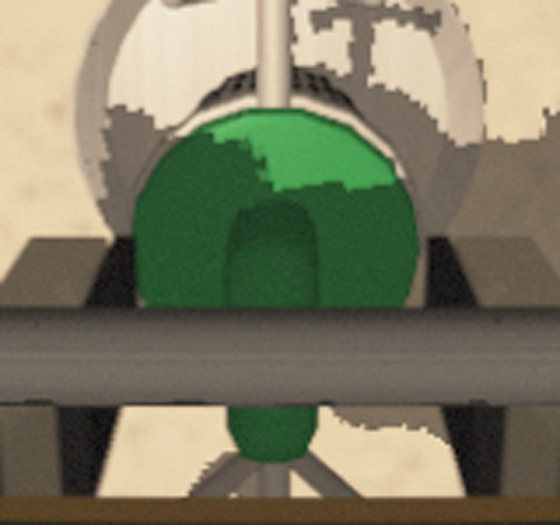

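{"method": "send_rows", "body": {
  "targets": [
    [[0.001, -0.001, 0], [0, 0, 0], -0.6],
    [[0.001, -0.0015, 0], [0, 0, 0], -0.65],
    [[0.001, -0.0015, 0], [0, 0, 0], -0.7],
    [[0.001, -0.0015, 0], [0, 0, 0], -0.75],
    [[0.001, -0.0015, 0], [0, 0, 0], -0.8],
    [[0.001, -0.0015, 0], [0, 0, 0], -0.85],
    [[0.001, -0.0015, 0], [0, 0, 0], -1],
    [[0.001, -0.0015, 0], [0, 0, 0], -1],
    [[0.001, -0.0015, 0], [0, 0, 0], -1],
    [[0.001, -0.0015, 0], [0, 0, 0], -1]
  ]
}}

```text
t: 21.4
tool_pos: [0.4483, -0.2749, 0.1156]
tcp_rot: [[0.0, -0.985, 0.17], [-0.0, 0.17, 0.985], [-1.0, -0.0, -0.0]]
force: [2.3, -0.7, -0.3]
gripper_width: 0.0131
```

{"method": "send_rows", "body": {
  "targets": [
    [[0, 0, 0], [0, 0, 0], -1],
    [[-0.003, 0, 0], [0, 0, 0], -1],
    [[-0.01, 0, 0], [0, 0, 0], -1],
    [[-0.02, 0, 0], [0, 0, 0], -1],
    [[-0.032, 0, 0], [0, 0, 0], -1],
    [[-0.044, 0, 0], [0, 0, 0], -1],
    [[-0.056, 0, 0], [0, 0, 0], -1],
    [[-0.068, 0, 0], [0, 0, 0], -1],
    [[-0.08, 0, 0], [0, 0, 0], -1],
    [[-0.09, 0, 0], [0, 0, 0], -1],
    [[-0.095, 0, 0], [0, 0, 0], -1],
    [[-0.095, 0, 0], [0, 0, 0], -1]
  ]
}}

```text
t: 22.6
tool_pos: [0.4484, -0.275, 0.2113]
tcp_rot: [[0.001, -0.985, 0.17], [-0.0, 0.17, 0.985], [-1.0, -0.001, -0.0]]
force: [-0.8, -0.6, -2.0]
gripper_width: 0.0127
```

```bash
python3 - <<'E'
from h import *
c,T,o=snap("side","s14")
cv2.imwrite("pics/s14a.png",cv2.resize(c["pixels"][140:300,220:380,::-1],None,fx=4,fy=4,interpolation=cv2.INTER_CUBIC))
go([.522,-.116,.212],0)
print(o["q"])
E
```

```text
t 22.65 tcp [ 0.4481 -0.2749  0.2106] shift [-0.0014 -0.0458  0.1691] rot [1.3997e+00 3.0000e-04 0.0000e+00] yawnow 1.3997 w 0.0128 F [-0.8  0.5 -1.8]
[-1.76866411e-01  1.23703403e-01 -3.37831507e-01  6.55572791e-05
 -1.10801947e+00  5.86675843e-03]
```

View pics/s14a.png

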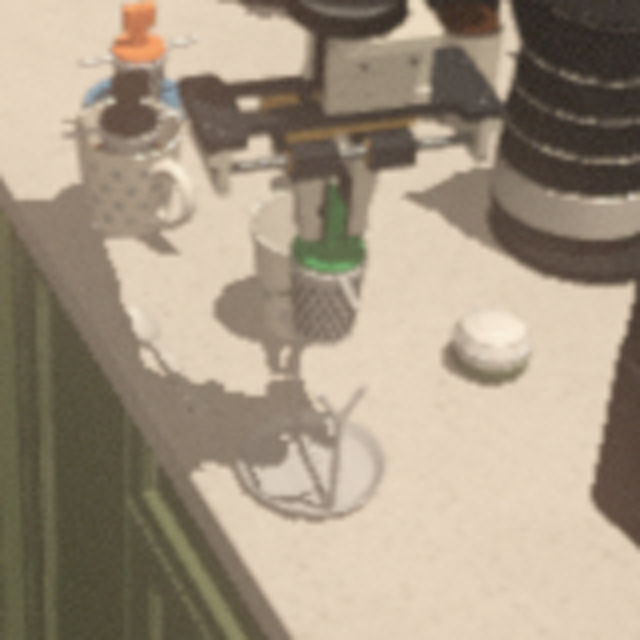

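{"method": "send_rows", "body": {
  "targets": [
    [[-0.004, -0.002, 0.006], [0.06, 0, 0], -1],
    [[-0.008, -0.005, 0.018], [0.17, 0, 0], -1],
    [[-0.012, -0.009, 0.034], [0.29, 0, 0], -1],
    [[-0.012, -0.013, 0.05], [0.41, 0, 0], -1],
    [[-0.012, -0.018, 0.067], [0.53, 0, 0], -1],
    [[-0.012, -0.023, 0.084], [0.65, 0, 0], -1],
    [[-0.012, -0.027, 0.101], [0.77, 0, 0], -1],
    [[-0.012, -0.032, 0.118], [0.89, 0, 0], -1],
    [[-0.012, -0.037, 0.135], [1.01, 0, 0], -1],
    [[-0.012, -0.041, 0.15], [1.13, 0, 0], -1],
    [[-0.01, -0.044, 0.162], [1.25, 0, 0], -1],
    [[-0.01, -0.046, 0.169], [1.37, 0, 0], -1]
  ]
}}

```text
t: 23.85
tool_pos: [0.522, -0.1153, 0.2194]
tcp_rot: [[-0.002, -0.025, 1.0], [0.0, 1.0, 0.025], [-1.0, 0.0, -0.002]]
force: [0.4, -0.1, -1.0]
gripper_width: 0.0134
```

{"method": "send_rows", "body": {
  "targets": [
    [[0, 0, 0], [0, 0, 0], -1],
    [[0, 0, 0], [0, 0, 0], -1],
    [[0, 0, 0], [0, 0, 0], -1]
  ]
}}

```text
t: 24.15
tool_pos: [0.5218, -0.1165, 0.2203]
tcp_rot: [[-0.001, -0.032, 0.999], [-0.0, 0.999, 0.032], [-1.0, -0.0, -0.001]]
force: [-0.8, -0.1, -0.4]
gripper_width: 0.0126
```

```bash
python3 - <<'E'
from h import *
c,T,o=snap("wrist","w15")
i=c["pixels"][70:230,180:340,::-1]
cv2.imwrite("pics/w15a.png",cv2.resize(i,None,fx=3.5,fy=3.5,interpolation=cv2.INTER_CUBIC))
p=proj(c,T,[[.522+.046*np.cos(a),-.116+.046*np.sin(a),.095] for a in (np.pi,np.pi/2,-np.pi/2)]); print((p-[180,70])*3.5)
go([.522,-.116,.1165],0)
c,T,o=snap("side","s15")
cv2.imwrite("pics/s15a.png",cv2.resize(c["pixels"][120:260,220:380,::-1],None,fx=4,fy=4,interpolation=cv2.INTER_CUBIC))
E
```

```text
[[282.34527262 227.44544612]
 [443.41531048 401.47651885]
 [109.83234682 391.01895142]]
t 24.2 tcp [ 0.5218 -0.1166  0.2204] shift [0.1039 0.0006 0.0002] rot [ 0.0315 -0.0004  0.    ] yawnow 0.0315 w 0.013 F [ 0.  -0.7 -0.5]
```

View pics/w15a.png

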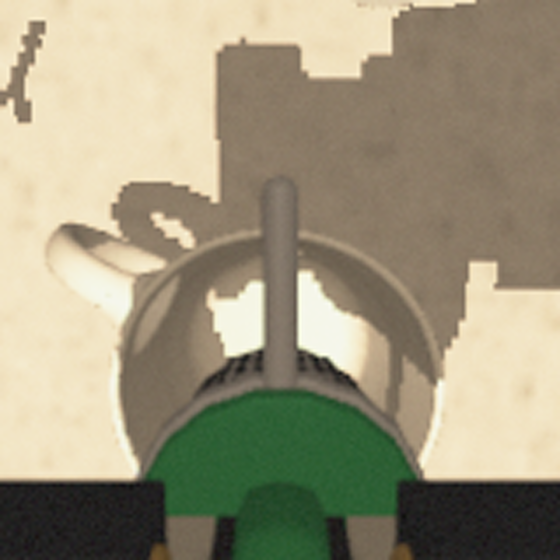

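View pics/s15a.png

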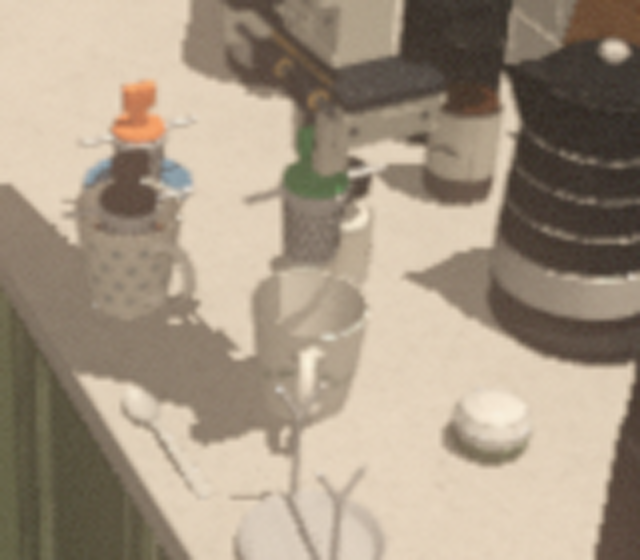

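{"method": "send_rows", "body": {
  "targets": [
    [[0.008, 0, 0], [0, 0, 0], -1],
    [[0.02, 0, 0.001], [0, 0, 0], -1],
    [[0.033, 0, 0.001], [0, 0, 0], -1],
    [[0.046, 0, 0.001], [0, 0, 0], -1],
    [[0.059, 0, 0.001], [0, 0, 0], -1],
    [[0.071, 0, 0.001], [0, 0, 0], -1],
    [[0.082, 0, 0.001], [0, 0, 0], -1],
    [[0.091, 0, 0.001], [0, 0, 0], -1],
    [[0.098, 0, 0.001], [0, 0, 0], -1],
    [[0.102, 0, 0.001], [0, 0, 0], -1],
    [[0.1045, 0, 0.001], [0, 0, 0], -1],
    [[0.1045, 0, 0.001], [0, 0, 0], -1]
  ]
}}

```text
t: 25.45
tool_pos: [0.5232, -0.1162, 0.116]
tcp_rot: [[-0.0, -0.03, 1.0], [-0.0, 1.0, 0.03], [-1.0, -0.0, -0.0]]
force: [0.5, 0.2, -0.6]
gripper_width: 0.0131
```

{"method": "send_rows", "body": {
  "targets": [
    [[0.001, 0, 0], [0, 0, 0], -1],
    [[0.001, 0, 0], [0, 0, 0], -1]
  ]
}}

```text
t: 25.65
tool_pos: [0.5233, -0.1162, 0.1153]
tcp_rot: [[0.001, -0.03, 1.0], [0.0, 1.0, 0.03], [-1.0, 0.0, 0.001]]
force: [-0.2, -0.7, -0.8]
gripper_width: 0.0128
```

```bash
python3 - <<'E'
from h import *
go([.522,-.116,.1165],0.03)
c,T,o=snap("side","s16")
cv2.imwrite("pics/s16a.png",cv2.resize(c["pixels"][120:260,220:380,::-1],None,fx=4,fy=4,interpolation=cv2.INTER_CUBIC))
E
```

```text
t 25.65 tcp [ 0.5233 -0.1162  0.1153] shift [-0.0012  0.0002 -0.0013] rot [-0.0002  0.0006 -0.    ] yawnow 0.0298 w 0.0128 F [-0.2 -0.7 -0.8]
```

View pics/s16a.png

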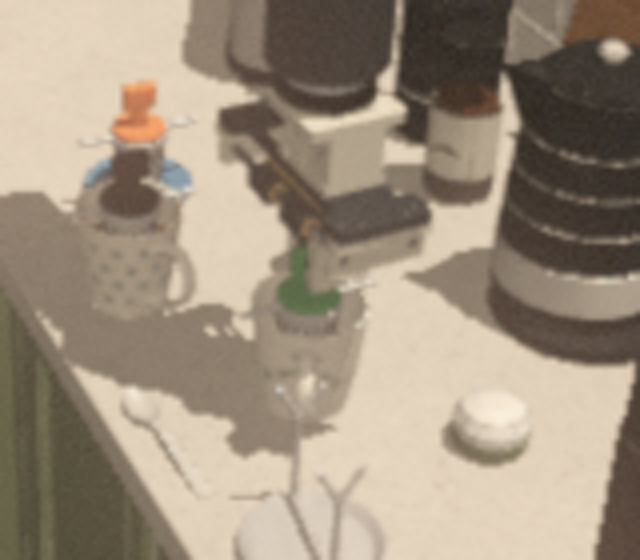

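{"method": "send_rows", "body": {
  "targets": [
    [[0.001, 0, 0], [0, 0, 0], -1],
    [[0.0015, 0, 0], [0, 0, 0], -1],
    [[0.0015, 0, 0], [0, 0, 0], -1]
  ]
}}

```text
t: 26.0
tool_pos: [0.5238, -0.1163, 0.1147]
tcp_rot: [[0.002, -0.03, 1.0], [-0.0, 1.0, 0.03], [-1.0, -0.0, 0.002]]
force: [-2.0, 0.3, 7.1]
gripper_width: 0.0128
```

{"method": "send_rows", "body": {
  "targets": [
    [[-0.001, 0, 0], [0, 0, 0], -1],
    [[-0.001, 0, 0], [0, 0, 0], -0.6],
    [[-0.001, 0, 0], [0, 0, 0], -0.4],
    [[-0.001, 0, 0], [0, 0, 0], -0.1],
    [[-0.001, 0, 0], [0, 0, 0], -0.1],
    [[-0.02, 0, 0], [0, 0, 0], -0.1],
    [[-0.05, 0, 0], [0, 0, 0], 0],
    [[-0.09, 0, 0], [0, 0, 0], 1],
    [[-0.12, 0, 0], [0, 0, 0], 1],
    [[-0.12, 0, 0], [0, 0, 0], 1]
  ]
}}

```text
t: 27.0
tool_pos: [0.5256, -0.1164, 0.2383]
tcp_rot: [[0.008, -0.03, 1.0], [-0.0, 1.0, 0.03], [-1.0, -0.001, 0.008]]
force: [-0.4, 0.3, -0.5]
gripper_width: 0.0628
```

```bash
python3 - <<'E'
from h import *
c,T,o=snap("wrist","w17")
i=c["pixels"][70:230,180:340,::-1]
cv2.imwrite("pics/w17a.png",cv2.resize(i,None,fx=3.5,fy=3.5,interpolation=cv2.INTER_CUBIC))
c,T,o=snap("side","s17")
cv2.imwrite("pics/s17a.png",cv2.resize(c["pixels"][120:280,210:370,::-1],None,fx=4,fy=4,interpolation=cv2.INTER_CUBIC))
go([.5172,.2167,.235],0.027)
E
```

```text
t 27.1 tcp [ 0.5233 -0.116   0.234 ] shift [-0.0008  0.3328  0.0038] rot [ 0.0026  0.0015 -0.0005] yawnow 0.0296 w 0.07 F [-0.7  0.5 -0.6]
```

View pics/w17a.png

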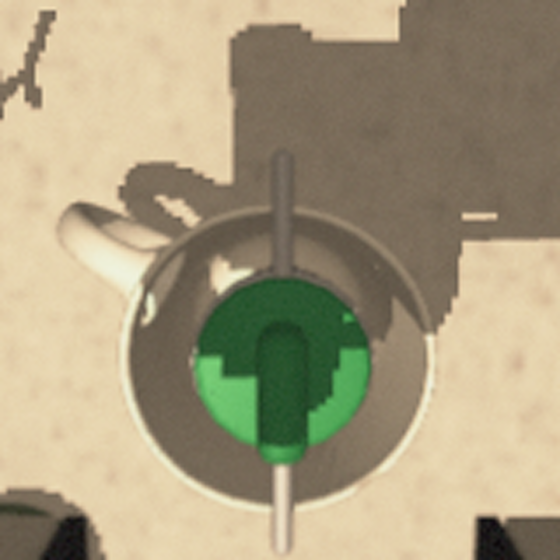

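View pics/s17a.png

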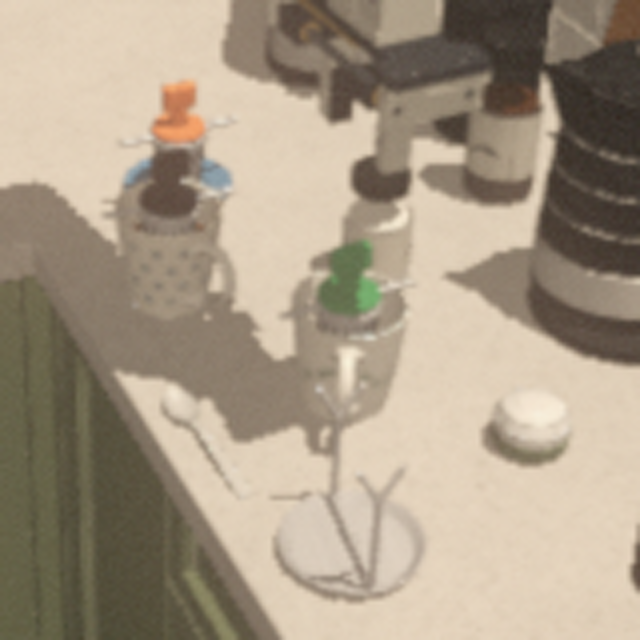

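{"method": "send_rows", "body": {
  "targets": [
    [[0, 0.015, 0], [0, 0, 0], 1],
    [[0, 0.045, 0], [0, 0, 0], 1],
    [[0, 0.085, 0.001], [0, 0, 0], 1],
    [[0, 0.125, 0.001], [0, 0, 0], 1],
    [[0, 0.165, 0.002], [0, 0, 0], 1],
    [[0, 0.205, 0.002], [0, 0, 0], 1],
    [[0, 0.245, 0.003], [0, 0, 0], 1],
    [[0, 0.285, 0.004], [0, 0, 0], 1],
    [[0, 0.32, 0.004], [0, 0, 0], 1],
    [[0, 0.333, 0.004], [0, 0, 0], 1],
    [[0, 0.333, 0.004], [0, 0, 0], 1],
    [[0, 0.333, 0.004], [0, 0, 0], 1]
  ]
}}

```text
t: 28.3
tool_pos: [0.5166, 0.2166, 0.2326]
tcp_rot: [[-0.002, -0.03, 1.0], [-0.001, 1.0, 0.03], [-1.0, -0.001, -0.002]]
force: [-0.5, -0.4, 0.1]
gripper_width: 0.0876
```

```bash
python3 - <<'E'
from h import *
c,T,o=snap("wrist","w18")
i=c["pixels"][70:230,180:340,::-1]
cv2.imwrite("pics/w18a.png",cv2.resize(i,None,fx=3.5,fy=3.5,interpolation=cv2.INTER_CUBIC))
print((proj(c,T,[.5172,.2167,.117])-[180,70])*3.5)
go([.5172,.2167,.085],0.03)
E
```

```text
[[275.71957755 406.72462678]]
t 28.35 tcp [0.5168 0.2161 0.2329] shift [0.1479 0.0007 0.0006] rot [-0.0004 -0.0011  0.0009] yawnow 0.0296 w 0.0878 F [ 0.1 -0.8 -0.5]
```

View pics/w18a.png

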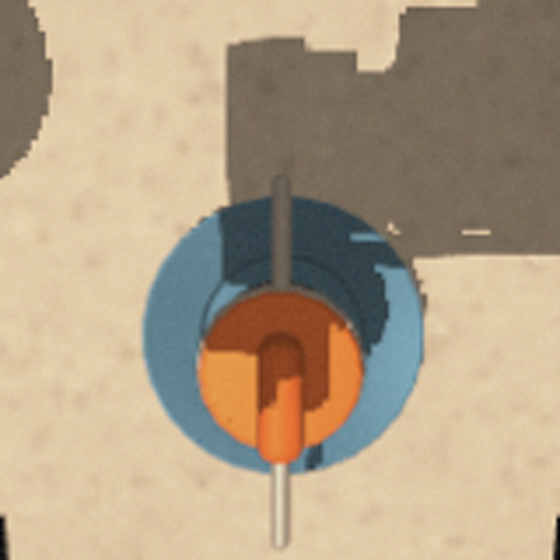

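Bar centred at crop col 281 as for the earlier grasps; descend and close.

{"method": "send_rows", "body": {
  "grip_force": 25,
  "targets": [
    [[0.03, 0.001, 0.001], [0, 0, 0], 1],
    [[0.07, 0.001, 0.001], [0, 0, 0], 1],
    [[0.11, 0.001, 0.001], [0, 0, 0], 1],
    [[0.135, 0.001, 0.001], [0, 0, 0], 0.5],
    [[0.145, 0.001, 0.001], [0, 0, 0], 0],
    [[0.147, 0.001, 0.001], [0, 0, 0], -0.4],
    [[0.147, 0.001, 0.001], [0, 0, 0], -0.6],
    [[0.147, 0.001, 0.001], [0, 0, 0], -0.8],
    [[0.147, 0.001, 0.001], [0, 0, 0], -1],
    [[0.147, 0.001, 0.001], [0, 0, 0], -1],
    [[0.147, 0.001, 0.001], [0, 0, 0], -1],
    [[0.147, 0.001, 0.001], [0, 0, 0], -1]
  ]
}}

```text
t: 29.55
tool_pos: [0.5182, 0.2179, 0.0868]
tcp_rot: [[0.0, -0.03, 1.0], [0.0, 1.0, 0.03], [-1.0, 0.0, 0.0]]
force: [-0.4, -0.1, 0.1]
gripper_width: 0.0214
```

{"method": "send_rows", "body": {
  "targets": [
    [[0, 0, 0], [0, 0, 0], -1],
    [[0, 0, 0], [0, 0, 0], -1],
    [[0, 0, 0], [0, 0, 0], -1]
  ]
}}

```text
t: 29.85
tool_pos: [0.5181, 0.2178, 0.0865]
tcp_rot: [[-0.0, -0.03, 1.0], [-0.0, 1.0, 0.03], [-1.0, -0.0, -0.0]]
force: [-0.7, -1.3, -0.3]
gripper_width: 0.0125
```

{"method": "send_rows", "body": {
  "targets": [
    [[-0.003, 0, 0], [0, 0, 0], -1],
    [[-0.01, 0, 0], [0, 0, 0], -1],
    [[-0.025, 0, 0], [0, 0, 0], -1],
    [[-0.043, 0, 0], [0, 0, 0], -1],
    [[-0.061, 0, 0], [0, 0, 0], -1],
    [[-0.079, 0, 0], [0, 0, 0], -1],
    [[-0.097, 0, 0], [0, 0, 0], -1],
    [[-0.115, 0, 0], [0, 0, 0], -1],
    [[-0.133, 0, 0], [0, 0, 0], -1],
    [[-0.151, 0, 0], [0, 0, 0], -1],
    [[-0.167, 0, 0], [0, 0, 0], -1],
    [[-0.175, 0, 0], [0, 0, 0], -1]
  ]
}}

```text
t: 31.05
tool_pos: [0.5186, 0.218, 0.2637]
tcp_rot: [[0.002, -0.03, 1.0], [0.001, 1.0, 0.03], [-1.0, 0.001, 0.002]]
force: [-0.4, -0.4, -1.1]
gripper_width: 0.0129
```

```bash
python3 - <<'E'
from h import *
c,T,o=snap("side","s19")
cv2.imwrite("pics/s19a.png",cv2.resize(c["pixels"][60:220,200:360,::-1],None,fx=4,fy=4,interpolation=cv2.INTER_CUBIC))
go([.4475,-.2745,.26],1.4)
E
```

```text
t 31.1 tcp [0.5189 0.2182 0.2643] shift [ 0.0032 -0.4903 -0.0861] rot [-1.37e+00  3.70e-03  5.00e-04] yawnow 0.03 w 0.0128 F [0.6 0.8 1.1]
```

View pics/s19a.png

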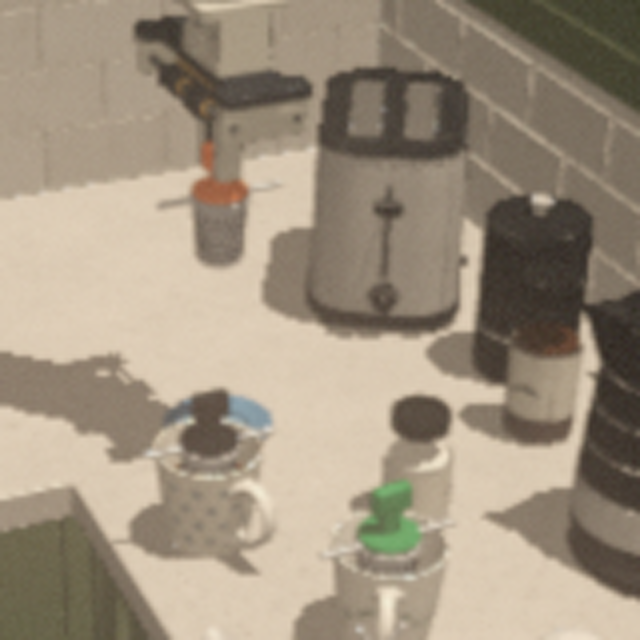

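{"method": "send_rows", "body": {
  "targets": [
    [[0, -0.007, -0.001], [0, 0, 0], -1],
    [[0, -0.022, -0.004], [-0.02, 0, 0], -1],
    [[0, -0.042, -0.007], [-0.07, 0, 0], -1],
    [[0, -0.064, -0.011], [-0.13, 0, 0], -1],
    [[0, -0.086, -0.015], [-0.19, 0, 0], -1],
    [[0, -0.108, -0.019], [-0.25, 0, 0], -1],
    [[0, -0.13, -0.023], [-0.31, 0, 0], -1],
    [[0, -0.152, -0.027], [-0.37, 0, 0], -1],
    [[0, -0.174, -0.031], [-0.43, 0, 0], -1],
    [[0, -0.196, -0.035], [-0.49, 0, 0], -1],
    [[0, -0.216, -0.038], [-0.55, 0, 0], -1],
    [[0, -0.232, -0.041], [-0.6, 0, 0], -1]
  ]
}}

```text
t: 32.3
tool_pos: [0.483, -0.0168, 0.2605]
tcp_rot: [[-0.002, -0.59, 0.807], [-0.0, 0.807, 0.59], [-1.0, 0.001, -0.002]]
force: [-0.2, 0.1, -0.9]
gripper_width: 0.0129
```

```bash
python3 - <<'E'
from h import *
go([.4475,-.2745,.26],1.4)
E
```

```text
t 32.3 tcp [ 0.483  -0.0168  0.2605] shift [ 0.0006 -0.187  -0.1808] rot [-0.7684 -0.0013 -0.0014] yawnow 0.6316 w 0.0129 F [-0.2  0.1 -0.9]
```

{"method": "send_rows", "body": {
  "targets": [
    [[0, -0.01, -0.01], [-0.04, 0, 0], -1],
    [[0, -0.025, -0.024], [-0.1, 0, 0], -1],
    [[0, -0.041, -0.04], [-0.17, 0, 0], -1],
    [[0, -0.058, -0.056], [-0.24, 0, 0], -1],
    [[0, -0.075, -0.072], [-0.31, 0, 0], -1],
    [[0, -0.092, -0.089], [-0.38, 0, 0], -1],
    [[0, -0.109, -0.105], [-0.45, 0, 0], -1],
    [[0, -0.126, -0.122], [-0.52, 0, 0], -1],
    [[0, -0.143, -0.138], [-0.59, 0, 0], -1],
    [[0, -0.16, -0.155], [-0.66, 0, 0], -1],
    [[0, -0.175, -0.169], [-0.72, 0, 0], -1],
    [[0, -0.184, -0.178], [-0.76, 0, 0], -1]
  ]
}}

```text
t: 33.5
tool_pos: [0.4474, -0.2701, 0.2602]
tcp_rot: [[-0.002, -0.984, 0.179], [0.001, 0.179, 0.984], [-1.0, 0.002, 0.0]]
force: [-0.4, 0.3, -0.9]
gripper_width: 0.013
```

```bash
python3 - <<'E'
from h import *
go([.4475,-.2745,.225],1.4)
E
```

```text
t 33.5 tcp [ 0.4474 -0.2701  0.2602] shift [ 0.0352 -0.001  -0.0043] rot [-0.0089  0.0002 -0.0022] yawnow 1.3911 w 0.013 F [-0.4  0.3 -0.9]
```

{"method": "send_rows", "body": {
  "targets": [
    [[0.01, -0.0015, -0.003], [-0.008, 0, 0], -1],
    [[0.02, -0.0015, -0.0045], [-0.008, 0, 0], -1],
    [[0.03, -0.0015, -0.0045], [-0.008, 0, 0], -1],
    [[0.035, -0.0015, -0.0045], [-0.008, 0, 0], -1],
    [[0.035, -0.0015, -0.0045], [-0.008, 0, 0], -1],
    [[0.035, -0.0015, -0.0045], [-0.008, 0, 0], -1],
    [[0.035, -0.0015, -0.0045], [-0.008, 0, 0], -1]
  ]
}}

```text
t: 34.2
tool_pos: [0.4497, -0.2734, 0.227]
tcp_rot: [[0.001, -0.985, 0.172], [-0.0, 0.172, 0.985], [-1.0, -0.001, -0.0]]
force: [-0.1, 0.2, -0.8]
gripper_width: 0.0131
```

```bash
python3 - <<'E'
from h import *
c,T,o=snap("wrist","w20")
i=c["pixels"][40:250,150:360,::-1]
cv2.imwrite("pics/w20a.png",cv2.resize(i,None,fx=3.5,fy=3.5,interpolation=cv2.INTER_CUBIC))
go([.4483,-.2749,.1175],1.4)
c,T,o=snap("side","s20")
cv2.imwrite("pics/s20a.png",cv2.resize(c["pixels"][120:280,220:380,::-1],None,fx=4,fy=4,interpolation=cv2.INTER_CUBIC))
E
```

```text
t 34.25 tcp [ 0.4497 -0.2735  0.2271] shift [ 0.1096  0.0012 -0.0016] rot [-0.0019 -0.0001  0.0009] yawnow 1.3981 w 0.0128 F [-0.2  0.4 -0.8]
```

View pics/w20a.png

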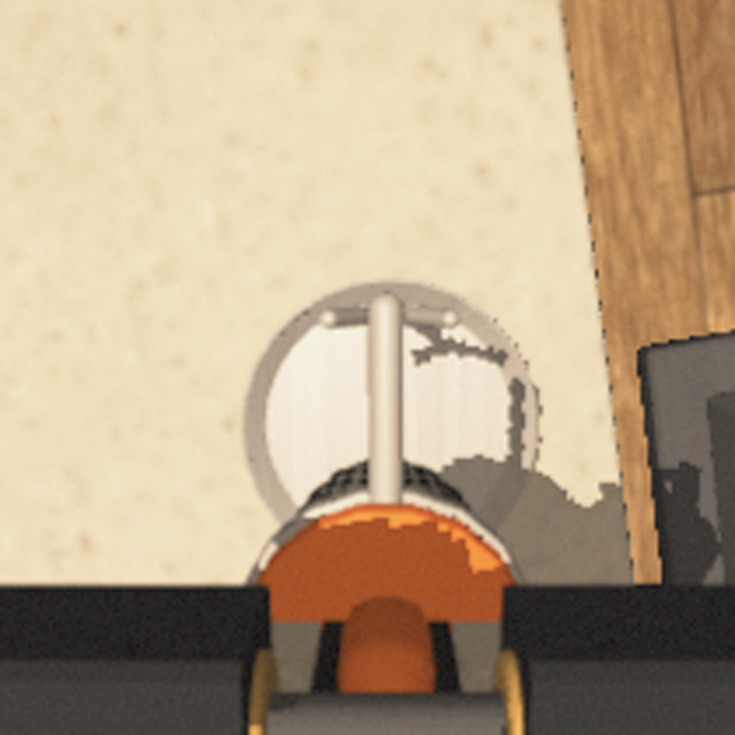

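View pics/s20a.png

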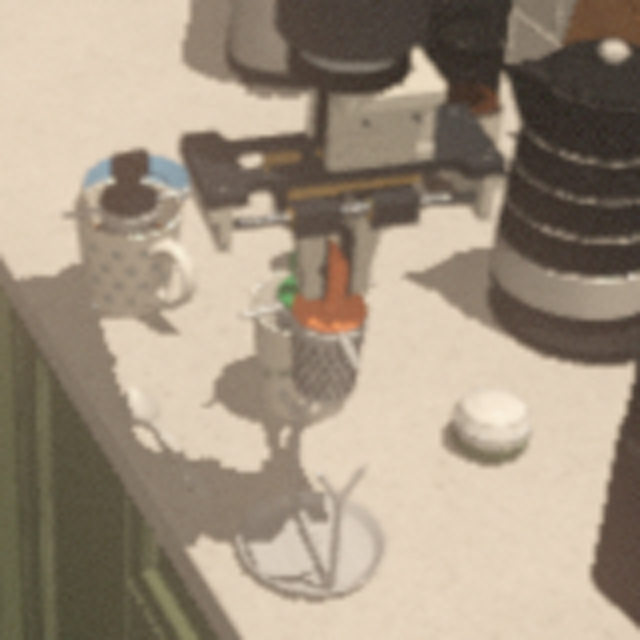

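{"method": "send_rows", "body": {
  "targets": [
    [[0.008, 0.001, -0.0015], [-0.002, 0, 0], -1],
    [[0.02, 0.001, -0.0015], [-0.002, 0, 0], -1],
    [[0.033, 0.001, -0.0015], [-0.002, 0, 0], -1],
    [[0.046, 0.001, -0.0015], [-0.002, 0, 0], -1],
    [[0.059, 0.001, -0.0015], [-0.002, 0, 0], -1],
    [[0.07, 0.001, -0.0015], [-0.002, 0, 0], -1],
    [[0.08, 0.001, -0.0015], [-0.002, 0, 0], -1],
    [[0.088, 0.001, -0.0015], [-0.002, 0, 0], -1],
    [[0.095, 0.001, -0.0015], [-0.002, 0, 0], -1],
    [[0.101, 0.001, -0.0015], [-0.002, 0, 0], -1],
    [[0.105, 0.001, -0.0015], [-0.002, 0, 0], -1],
    [[0.105, 0.001, -0.0015], [-0.002, 0, 0], -1]
  ]
}}

```text
t: 35.5
tool_pos: [0.4479, -0.2748, 0.1211]
tcp_rot: [[-0.001, -0.985, 0.17], [0.0, 0.17, 0.985], [-1.0, 0.001, 0.0]]
force: [-0.2, -0.7, 0.7]
gripper_width: 0.0129
```

```bash
python3 - <<'E'
from h import *
go([.4483,-.2749,.1175],1.4)
c,T,o=snap("wrist","w21")
i=c["pixels"][40:250,150:360,::-1]
cv2.imwrite("pics/w21a.png",cv2.resize(i,None,fx=3.5,fy=3.5,interpolation=cv2.INTER_CUBIC))
c,T,o=snap("side","s21")
cv2.imwrite("pics/s21a.png",cv2.resize(c["pixels"][120:280,220:380,::-1],None,fx=4,fy=4,interpolation=cv2.INTER_CUBIC))
E
```

```text
t 35.5 tcp [ 0.4479 -0.2748  0.1211] shift [ 0.0036 -0.0005 -0.    ] rot [-0.0003  0.0001 -0.0006] yawnow 1.3997 w 0.0129 F [-0.2 -0.7  0.7]
```

View pics/w21a.png

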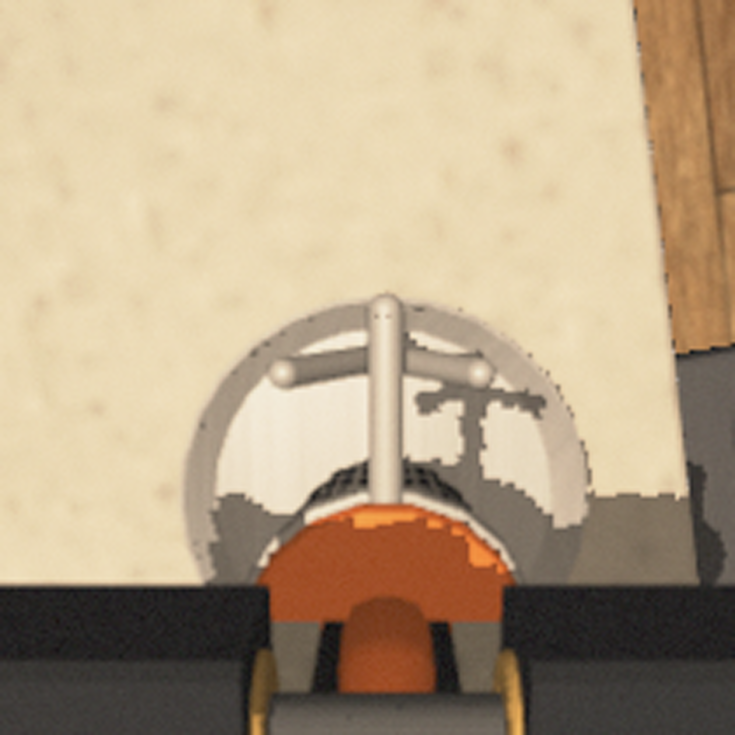

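View pics/s21a.png

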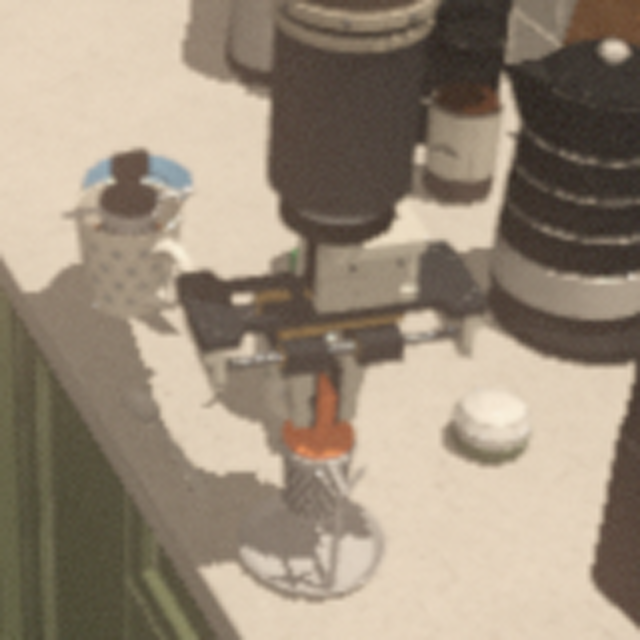

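{"method": "send_rows", "body": {
  "targets": [
    [[0.0015, -0.0005, 0], [0, 0, 0], -1],
    [[0.003, -0.0005, 0], [0, 0, 0], -1],
    [[0.0035, -0.0005, 0], [0, 0, 0], -1],
    [[0.0035, -0.0005, 0], [0, 0, 0], -1]
  ]
}}

```text
t: 36.0
tool_pos: [0.4485, -0.2749, 0.118]
tcp_rot: [[-0.0, -0.985, 0.17], [0.0, 0.17, 0.985], [-1.0, 0.0, 0.0]]
force: [-0.2, -0.7, -1.1]
gripper_width: 0.0129
```

{"method": "send_rows", "body": {
  "targets": [
    [[0.001, 0, 0], [0, 0, 0], -1],
    [[0.001, 0, 0], [0, 0, 0], -1]
  ]
}}

```text
t: 36.2
tool_pos: [0.4485, -0.2749, 0.1171]
tcp_rot: [[-0.0, -0.985, 0.17], [-0.0, 0.17, 0.985], [-1.0, 0.0, -0.0]]
force: [-0.3, -0.3, -0.1]
gripper_width: 0.0129
```

{"method": "send_rows", "body": {
  "targets": [
    [[0.001, 0, 0], [0, 0, 0], -1],
    [[0.001, 0, 0], [0, 0, 0], -1]
  ]
}}

```text
t: 36.4
tool_pos: [0.4486, -0.275, 0.1167]
tcp_rot: [[0.0, -0.985, 0.17], [-0.0, 0.17, 0.985], [-1.0, -0.0, -0.0]]
force: [-2.2, 0.7, 5.9]
gripper_width: 0.0127
```

{"method": "send_rows", "body": {
  "targets": [
    [[-0.0005, 0, 0], [0, 0, 0], -1],
    [[-0.0005, 0, 0], [0, 0, 0], -0.65],
    [[-0.0005, 0, 0], [0, 0, 0], -0.55],
    [[-0.0005, 0, 0], [0, 0, 0], -0.4],
    [[-0.0005, 0, 0], [0, 0, 0], -0.2],
    [[-0.0005, 0, 0], [0, 0, 0], 0],
    [[-0.0005, 0, 0], [0, 0, 0], 0],
    [[-0.02, 0, 0], [0, 0, 0], 0],
    [[-0.05, 0, 0], [0, 0, 0], 0],
    [[-0.09, 0, 0], [0, 0, 0], 0],
    [[-0.13, 0, 0], [0, 0, 0], 0],
    [[-0.13, 0, 0], [0, 0, 0], 0]
  ]
}}

```text
t: 37.6
tool_pos: [0.4513, -0.2762, 0.252]
tcp_rot: [[0.009, -0.986, 0.169], [-0.004, 0.169, 0.986], [-1.0, -0.01, -0.002]]
force: [0.4, -0.4, -0.8]
gripper_width: 0.0438
```

```bash
python3 - <<'E'
from h import *
c,T,o=snap("wrist","w22")
i=c["pixels"][70:260,150:360,::-1]
cv2.imwrite("pics/w22a.png",cv2.resize(i,None,fx=3.5,fy=3.5,interpolation=cv2.INTER_CUBIC))
c,T,o=snap("side","s22")
cv2.imwrite("pics/s22a.png",cv2.resize(c["pixels"][140:300,220:380,::-1],None,fx=4,fy=4,interpolation=cv2.INTER_CUBIC))
go([.53,-.1,.33],0)
E
```

```text
t 37.7 tcp [ 0.449  -0.2749  0.247 ] shift [-0.0828 -0.0502  0.1862] rot [1.3997 0.002  0.002 ] yawnow 1.3997 w 0.0437 F [ 0.2  0.4 -0.7]
```

View pics/w22a.png

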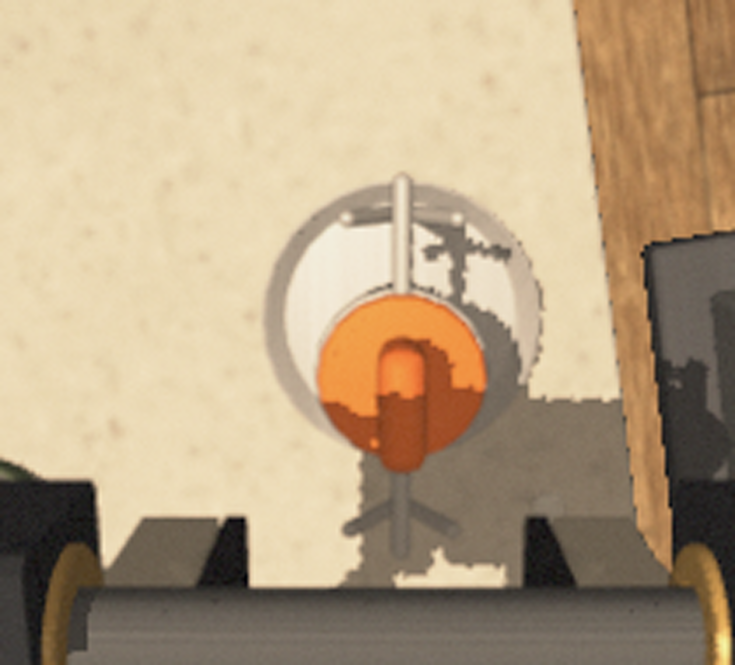

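View pics/s22a.png

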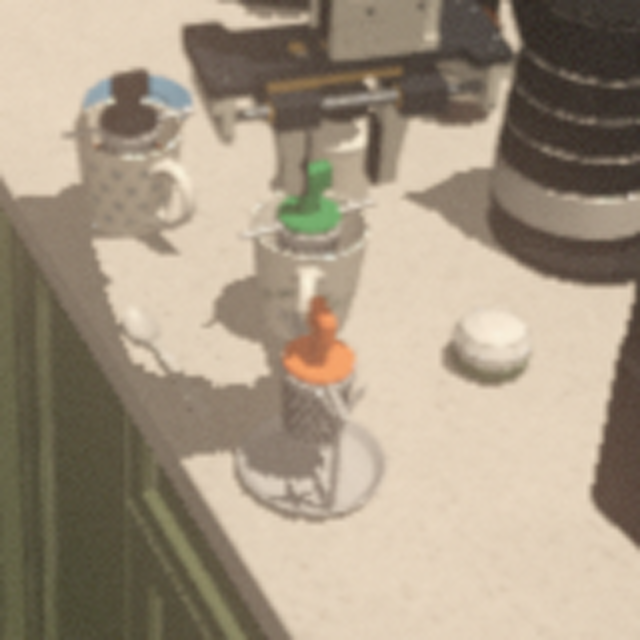

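{"method": "send_rows", "body": {
  "targets": [
    [[-0.04, 0, 0], [0, 0, 0], 0],
    [[-0.08, 0, 0.01], [0.1, 0, 0], 0],
    [[-0.083, -0.01, 0.03], [0.22, 0, 0], 0],
    [[-0.083, -0.015, 0.06], [0.36, 0, 0], 0],
    [[-0.083, -0.02, 0.09], [0.5, 0, 0], 0],
    [[-0.083, -0.03, 0.12], [0.64, 0, 0], 0],
    [[-0.083, -0.04, 0.15], [0.78, 0, 0], 0],
    [[-0.083, -0.05, 0.186], [0.92, 0, 0], 0],
    [[-0.083, -0.05, 0.186], [1.06, 0, 0], 0],
    [[-0.083, -0.05, 0.186], [1.2, 0, 0], 0],
    [[-0.083, -0.05, 0.186], [1.33, 0, 0], 0],
    [[-0.083, -0.05, 0.186], [1.4, 0, 0], 0]
  ]
}}

```text
t: 38.9
tool_pos: [0.5291, -0.0999, 0.3273]
tcp_rot: [[-0.003, 0.005, 1.0], [-0.0, 1.0, -0.005], [-1.0, -0.0, -0.003]]
force: [0.4, 0.1, 1.2]
gripper_width: 0.044
```

{"method": "send_rows", "body": {
  "targets": [
    [[0, 0, 0], [0, 0, 0], 0],
    [[0, 0, 0], [0, 0, 0], 0],
    [[0, 0, 0], [0, 0, 0], 0],
    [[0, 0, 0], [0, 0, 0], 0]
  ]
}}

```text
t: 39.3
tool_pos: [0.5294, -0.1002, 0.3288]
tcp_rot: [[-0.0, -0.001, 1.0], [-0.0, 1.0, 0.001], [-1.0, 0.0, -0.0]]
force: [-0.1, -0.2, -0.1]
gripper_width: 0.0437
```

```bash
python3 - <<'E'
from h import *
c,T,o=snap("wrist","w23"); i=c["pixels"][:,:,::-1]; np.savez("w23.npz",T=T)
cv2.imwrite("pics/w23a.png",cv2.resize(i[50:205,70:300],None,fx=3.4,fy=3.4,interpolation=cv2.INTER_CUBIC))
cv2.imwrite("pics/w23b.png",cv2.resize(i[40:190,300:500],None,fx=3.9,fy=3.9,interpolation=cv2.INTER_CUBIC))
E
```

```text
(no output)
```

View pics/w23a.png

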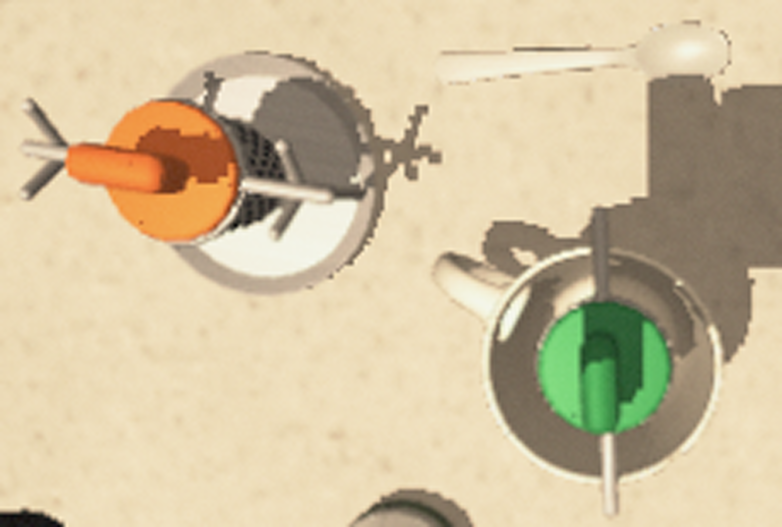

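View pics/w23b.png

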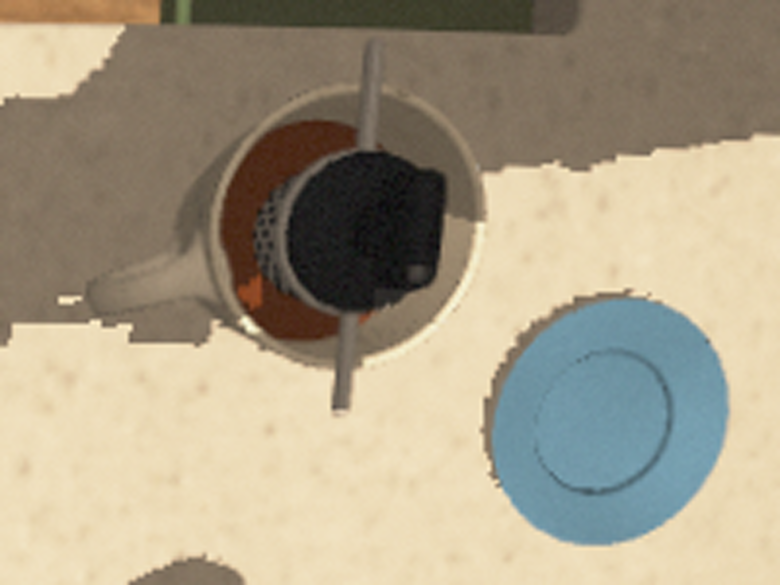

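```bash
python3 - <<'E'
from h import *
c=viewer.read_camera("wrist"); T=np.load("w23.npz")["T"]
A=lambda u,v:(70+u/3.4-.35,50+v/3.4-.35); B=lambda u,v:(300+u/3.9-.37,40+v/3.9-.37)
P=lambda uv,h:onz(c,T,uv,h)[0]
def rod(a,b,n):
    d=a-b; print(n,np.round((a+b)/2,4),"len",np.round(np.linalg.norm(d),4),"deg",np.degrees(np.arctan2(d[1],d[0])))
rod(P(B(374,42),.096),P(B(341,412),.096),"black")
rod(P(A(600,208),.098),P(A(611,515),.098),"green")
rod(P(A(24,149),.098),P(A(331,194),.098),"orange")
f=[P(A(*q),.116) for q in [(28,102),(25,194),(282,146),(276,235)]]; print("forks",np.mean(f,0))
def circ(pts):
    p=np.array(pts)[:,:2]; s=np.linalg.lstsq(np.c_[2*p,np.ones(len(p))],(p**2).sum(1),rcond=None)[0]; return s[:2]
print("dotted",circ([P(B(*q),.093) for q in [(211,230),(487,215),(350,84),(353,367)]]),"sprig",circ([P(A(*q),.095) for q in [(484,362),(720,362),(602,248),(602,482)]]))
E
```

```text
black [0.4461 0.067  0.096 ] len 0.1164 deg 179.95529977235282
green [ 0.5206 -0.1145  0.098 ] len 0.1179 deg -178.45871168295824
orange [ 0.4472 -0.2729  0.098 ] len 0.1165 deg -98.89825977924153
forks [ 0.44713683 -0.27366827  0.116     ]
dotted [0.44489683 0.06559775] sprig [ 0.52158711 -0.11607405]
```

All three infusers measure within 2 mm of their mouths or forks, and nothing has shifted noticeably. I'm handing it in.

```bash
python3 -c "
from h import *
print(ticket.close_job())"
```

```text
the job is handed in; nothing more can be done
None
```

I moved the orange infuser to the saucer, then hung black in the dotted mug of tea, green in the empty sprig mug, and orange in the drip stand. All three were lowered into contact, let go, and looked upright at rest. The job was handed in at about 39 s; hand-in gives no verdict.

- **Infuser positions:** the last wrist-camera check put black about 1.8 mm from the dotted mug's centre and green about 1.9 mm from the sprig mug's centre. Orange was about 0.8 mm from the middle of the forks. Heights were not measured; each was judged home from its contact force on lowering and from the pictures.
- **Orange's rod:** it measured 1.4° from the fork direction seen at the start.
- **Other objects:** the mugs moved about 1 mm or less and the stand's fork tips stayed put. The timer, spoon and sugar jar showed no visible shift, but I did not re-measure them.
- **Disagreements:** the only mismatches were 1–2 mm between the camera and the tool, which I corrected at each grasp. No check failed.

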